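# Clamp the micro-tube rack on the bench mixer with the knob under its platform

### The arm

A 7-joint arm with a two-finger parallel gripper is mounted at the origin on a cart in front of the work surface, level with it; the furniture and walls round the work are solid. World frame = base frame: x ahead of the robot, y to its left, z up, the work surface at z = 0. Lengths are in mm, angles in rad, forces in N, time in s.
With the tool pointing down it reaches from about 425 to 875 mm from the base axis. Payload 9.9 kg.
Tool frame: the origin (TCP) lies on the centre line of the jaws, within the pads' length; the fingertips stand 25 mm ahead of it and the grasp point (between the pads) lies 6 mm ahead of it; z points along the fingers, y is the direction in which the jaws open and shut (so a half turn about z gives the same grasp; the last joint's range is limited). The gripper opens to 85 mm and grips with 20 to 120 N. Pads are 22 mm wide; open, the fingers measure 114 mm over their backs; the gripper's body (76 mm by 85 mm) begins 54 mm behind the grasp point. The pads swing forward as they close: fully open they stand 13 mm farther back than shut.
Start: joints at [-0.084, 0.576, 0.025, 1.437, -0.015, 1.129, -0.057], TCP at [675.004, 0.006, 256.289] pointing down, gripper open.
Joint ranges: [-2.76, 2.76], [-0.34, 2.15], [-1.52, 1.57], [0.19, 2.46], [-1.09, 4.23], [0.17, 1.99], [-2.82, 2.82]. Speed limits (rad/s): [2.22, 2.22, 3.01, 3.01, 3.14, 3.14, 3.14].

### API

Orientations are given as a unit quaternion [x, y, z, w].
In Python, from bench import bot gives the robot as it stands.
- The arm moves only by the tool drive_tool, never from a script. Its argument "increments" is a list of rows, each an object with "linear": the shift along the world's x, y, z in cm, a list of three; "angular": the turn, a rotation vector about the world's x, y, z in rad, a list of three; "jaw": the closure, from 0 (fully open) to 1 (shut). In form: [{"linear": [dx, dy, dz], "angular": [wx, wy, wz], "jaw": jaw}, ...]. A call has exactly 8 rows; each row is the pose to reach, as a shift and turn from the pose measured when the call began; what a row does not reach only later rows make up. A row lasts 1/8 s, in which the tool goes at most 62.5 mm and 10.7 degrees, less where a joint would pass 70% of its speed; a pose out of reach is approached as far as the arm can. A call with a gripper value outside its range is refused whole. The fingers move at their own pace and stop on an object; the grip force is fixed at half the most. Time passes only in rows, so rows that repeat a pose let the fingers close, or fill a call up. It gives the time, the measured TCP pose, the force and the opening at its end, in the units of the state.
- bot.observe(): the state, without advancing time (a new reading comes with each control period).
- bot.grab_frame(name): name is "scene" or "side" or "wrist"; returns (picture, depth): 400x640x3 uint8, red, green, blue; 400x640 float32, mm along the optical axis (not along the pixel's ray), 0 where there is no reading.
- bot.camera_model(name): a dict with "fx", "fy", "cx", "cy" (pixels), "xyz" and "rotation" of the camera in the world; the wrist camera has in their place "tool_from_camera" (4x4, takes a point from camera to tool coordinates, whose origin is the TCP and whose axes are the flange's). Camera axes: x right, y down, z forward; pixel columns grow to the right and rows downward; lengths in mm; the calibration is good to about 2 mm. The wrist camera is an equidistant fisheye: a pixel r from the principal point sees the ray r / f radians off the axis. A picture is of the moment at which its call begins: read the wrist's pose just before it. camera_model takes no time and is no camera call.
- bot.finish_job(): hands the job in, once; it reports no verdict.
The state is a dict: "clock": time; "joint_pos": joint angles; "qd": joint speeds; "joint_efforts": joint torques, N m; "eef_pos": TCP position; "ee_rot": TCP orientation; "wrist_force": force on the tool from outside, world axes, zero at the start; "torque": the same for the moment, N m; "grip_width": finger opening in mm.
Only numpy, scipy, OpenCV 4.12 (cv2) and the standard library are available. Lean on these libraries where they do the work, as an engineer would, in place of code of your own. Each camera call takes 0.05 s, during which the arm holds its last target.

### The job

Set the small micro-tube rack upright on the mixer's platform, centred and crosswise between the two rear posts and the fork jaw. Then turn the round knob on the underside of the platform's front tongue until the jaw holds the rack firmly and square against both posts: stop soon after you feel it tighten, because over-tightening cracks the rack. Move the jaw only with the knob, let go at the end, and leave the other things where they are.

Things in the scene. Friction and masses are not known exactly. Their poses are not given: they have to be found in the camera images.
- mixer: Bench mixer, fixed. Grey housing 130 x 130 x 58 mm under an aluminium platform 149 mm (x) by 136 mm (y), 10 mm thick, top 78 mm above the table, no side walls. Origin: on the table under the housing's middle; x points away from the operator to the rear posts, z up. From the platform's front edge (x = -80 mm) a tongue 22 mm wide, 10 mm thick runs to a round nose at x = -151 mm.
- platform_mid (a point): Point on the platform's top, on its centre line, straight above the mixer's origin; axes as the mixer's. The two rear posts stand 40 mm left and right of the centre line, 22 mm wide, 12 mm thick, 38 mm high, sprung (8 N/mm), on a rail that is screwed down elsewhere each time: their front faces lie somewhere from 39 to 45 mm behind this point. A finger has room between and behind them.
- knob_mid (a point): Middle of the black knob under the tongue, on its vertical axis, 47 mm above the table, mixer x = -140 mm; axes the mixer's, does not turn. Knob: ribbed disc 60 mm in diameter, 34 to 60 mm above the table, 19 mm proud of each side of the tongue, so fingers pointing down can straddle the tongue and pinch it. They meet the tongue about 0.8 rad either way from square: regrasp to turn on.
- clamp_knob (a joint): Turn of the knob, 0 to 2.9 rad; growing = counter-clockwise from above = an eccentric cam on top of the tongue pushes the jaw to the posts (11 mm per rad); it locks itself. Free, it takes 0.10 N m, tight 0.01 (resting) to 0.03 (turning) N m more per newton of clamping. Rack held well at 5 to 16 N; above 20 N it cracks. It tightens somewhere between 1.2 and 2.1 rad; the good range is only about 0.1 rad wide.
- jaw: Loose fork jaw, 12 mm high, that slides on the platform: two rubber-faced prongs, 20 mm wide, 40 mm left and right of the centre line; between them a finger has 60 mm, and 45 mm forward to the crossbar. Its stem runs in a guide on the tongue (keeper's top 92 mm above the table) to the cam (top 89 mm). Origin: midway between the prong faces, at their foot; x points to the posts. Do not push it directly (10 N at most).
- tube_rack: Loose teal micro-tube rack, 52 mm (its x) by 124 mm (its y) by 38 mm high, about 0.15 kg; origin at the middle of its underside. It goes on the platform either way round, its length along the mixer's y. The gap between jaw and posts is 59 to 67 mm at the start.
- rack_mid (a point): Centre of the rack, half-way up (19 mm above its underside); axes as the rack's. Grip it across the 52 mm width at the middle of its length.
- bench_timer: Green bench timer, 66 x 92 x 28 mm, lying to the right; origin at the middle of its underside. Leave alone.
- petri: Shut round petri dish, 91 mm across and 15 mm high; origin at the middle of its underside. Leave alone.
- vial_a: Small reagent vial, 23 mm across and 43 mm high; origin at the middle of its underside. Leave alone.
- beaker_a: Plastic beaker, 77 mm across and 93 mm high; origin at the middle of its underside. Leave alone.
Mind the look-alikes: they are no part of the job. Leave any red or turquoise look-alike of the jaw alone.

How it is judged:
By the outcome, as a careful person would: the job done as asked, in the order asked, and still so for the second after the job is handed in, with the robot touching nothing.
It also fails if it takes over 67 s, if anything falls off the work surface, if the arm or the gripper's body presses on something with over 40 N, if the wrist force passes 120 N, or if a joint passes its speed limit or range.

## Working session

There is one attempt and no reset: what is moved stays moved. The work goes in short steps, Python scripts to look and compute and a tool call to move; the robot and the scene stay as the last step left them, time stands still between calls to the robot, and variables do not carry over. Pictures are saved under pics/ and viewed, and the job is handed in when it is done.

Besides the shell and the picture viewer there is one more tool, called after ">>>" as name(argument=value, ...), one argument or row to a line, values as JSON. drive_tool: Moves the arm, as the interface text tells. Its arguments: {"type":"object","properties":{"increments":{"type":"array","items":{"type":"object","properties":{"linear":{"type":"array","items":{"type":"number"}},"angular":{"type":"array","items":{"type":"number"}},"jaw":{"type":"number"}}}}},"required":["increments"]}

```bash
mkdir -p pics; ls; python3 - <<'E'
from bench import bot
import cv2,numpy as np
s=bot.observe()
print(s['clock'],s['eef_pos'],s['ee_rot'],s['grip_width'],s['wrist_force'])
for n in ('scene','side'):
    im,d=bot.grab_frame(n); cv2.imwrite(f'pics/{n}0.png',im[:,:,::-1]); np.savez(f'pics/{n}0.npz',im=im,d=d)
    print(n,bot.camera_model(n))
s=bot.observe()
im,d=bot.grab_frame('wrist');cv2.imwrite('pics/wrist0.png',im[:,:,::-1]); np.savez('pics/wrist0.npz',im=im,d=d,p=s['eef_pos'],q=s['ee_rot'])
print(bot.camera_model('wrist'))
E
```

```text
pics
0.0 [6.74588391e+02 2.04926515e-02 2.55453793e+02] [ 7.07077438e-01  7.07135637e-01 -6.25795526e-04 -5.43604432e-04] 84.98202873888556 [-0.83533899  0.0958741  -0.11946709]
scene {'fx': 514.3162438321708, 'fy': 514.3162438321708, 'cx': 325.72112157855173, 'cy': 195.06771471945132, 'xyz': array([-201.73101781, -930.49553335,  709.8705015 ]), 'rotation': array([ 0.80748717, -0.27712089,  0.17307017, -0.49113664])}
side {'fx': 457.954998518249, 'fy': 457.954998518249, 'cx': 327.85861480854595, 'cy': 204.72319680224098, 'xyz': array([ 566.94657907, -962.28340672,  610.64067387]), 'rotation': array([ 8.61207035e-01,  1.00547794e-02,  4.39657282e-04, -5.08154653e-01])}
{'fx': 309.70691628693146, 'fy': 309.70691628693146, 'cx': 319.12676015318806, 'cy': 202.7402424111666, 'tool_from_camera': array([[ 2.15031218e-04, -9.56664637e-01, -2.91191905e-01,
         7.48905992e+01],
       [ 9.99999898e-01,  8.98585238e-05,  4.43235961e-04,
         5.81985652e-01],
       [-3.97862095e-04, -2.91191971e-01,  9.56664559e-01,
        -1.18165562e+02],
       [ 0.00000000e+00,  0.00000000e+00,  0.00000000e+00,
         1.00000000e+00]])}
```

View pics/scene0.png

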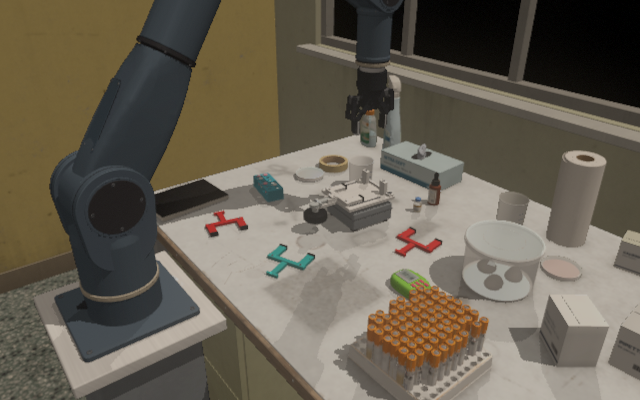

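View pics/side0.png

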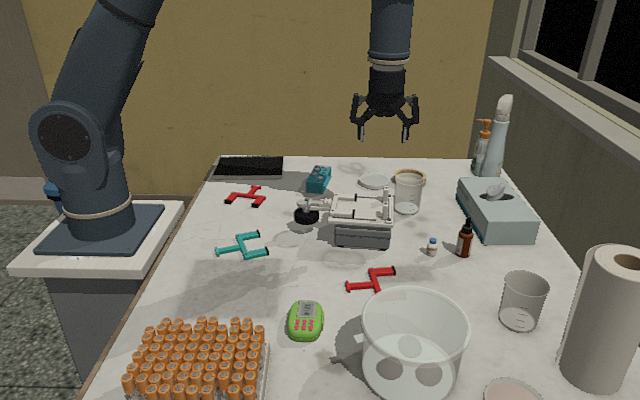

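View pics/wrist0.png

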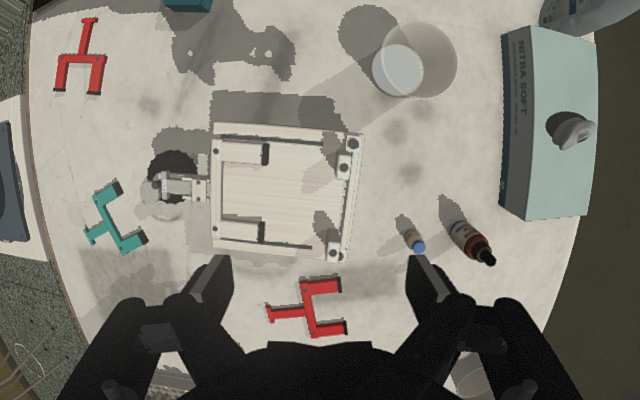

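Wrist view: the mixer is mid-left, with knob at (172,168), prongs at (262,152) and (258,232), and posts at (345,158) and (333,252). The teal block at (187,4), also seen at scene (267,187) and side (319,178), is the rack candidate. Look-alikes for the jaw are the turquoise fork at wrist (115,215) and the red forks at (80,60) and (310,305).

```bash
cat > h.py <<'E'
import numpy as np, cv2
from scipy.spatial.transform import Rotation as R
from bench import bot
def pts(n,d,p=None,q=None,cm=None):
    cm=cm or bot.camera_model(n); v,u=np.mgrid[0:400,0:640].astype(float)
    x=(u-cm['cx'])/cm['fx']; y=(v-cm['cy'])/cm['fy']
    if n=='wrist':
        r=np.hypot(x,y)+1e-9; s=np.tan(np.minimum(r,1.5))/r
        P=np.stack([x*s*d,y*s*d,d],-1); T=cm['tool_from_camera']
        P=P@T[:3,:3].T+T[:3,3]
        return P@R.from_quat(q).as_matrix().T+np.array(p)
    P=np.stack([x*d,y*d,d],-1)
    return P@R.from_quat(cm['rotation']).as_matrix().T+cm['xyz']
def ray(n,u,v,p=None,q=None):
    cm=bot.camera_model(n)
    x=(u-cm['cx'])/cm['fx']; y=(v-cm['cy'])/cm['fy']
    if n=='wrist':
        r=np.hypot(x,y)+1e-9; D=np.array([x/r*np.sin(r),y/r*np.sin(r),np.cos(r)]); T=cm['tool_from_camera']
        M=R.from_quat(q).as_matrix()
        return M@T[:3,3]+np.array(p), M@T[:3,:3]@D
    return np.array(cm['xyz']), R.from_quat(cm['rotation']).as_matrix()@np.array([x,y,1])
def atz(n,u,v,z,p=None,q=None):
    o,D=ray(n,u,v,p,q); return o+D*(z-o[2])/D[2]
def load(f):
    return dict(np.load(f))
def snap(n,tag):
    s=bot.observe(); im,d=bot.grab_frame(n)
    cv2.imwrite(f'pics/{n}{tag}.png',im[:,:,::-1]); np.savez(f'pics/{n}{tag}.npz',im=im,d=d,p=s['eef_pos'],q=s['ee_rot'])
    return im,d,s['eef_pos'],s['ee_rot']
def teal(im):
    h=cv2.cvtColor(im,cv2.COLOR_RGB2HSV); return (h[...,0]>85)&(h[...,0]<105)&(h[...,1]>110)
E
python3 - <<'E'
from h import *
for n in ('scene','side','wrist'):
    f=load(f'pics/{n}0.npz'); P=pts(n,f['d'],f.get('p'),f.get('q'))
    m=teal(f['im'])&(f['d']>0)
    k,l,st,c=cv2.connectedComponentsWithStats(m.astype(np.uint8))
    for i in range(1,k):
        if st[i,4]>60:
            Q=P[l==i]; print(n,st[i],Q.min(0).round(),Q.max(0).round(),np.median(Q,0).round())
f=load('pics/side0.npz');c=cv2.resize(f['im'][140:280,200:480],None,fx=2.8,fy=2.8,interpolation=cv2.INTER_CUBIC);cv2.imwrite('pics/sidecrop.png',c[:,:,::-1])
f=load('pics/scene0.npz');c=cv2.resize(f['im'][150:250,230:450],None,fx=3.6,fy=3.6,interpolation=cv2.INTER_CUBIC);cv2.imwrite('pics/scenecrop.png',c[:,:,::-1])
f=load('pics/wrist0.npz');c=cv2.resize(f['im'][90:290,130:390],None,fx=3,fy=3,interpolation=cv2.INTER_CUBIC);cv2.imwrite('pics/wristcrop.png',c[:,:,::-1])
E
```

```text
scene [272 246  41  21 174] [ 341. -120.    7.] [415. -12.  13.] [372. -80.  10.]
side [306 167  25  27 413] [490. 204.  -1.] [559. 333.  38.] [526. 232.  29.]
side [215 232  53  28 472] [ 298. -122.   -1.] [420. -17.  13.] [363. -90.   8.]
```

View pics/sidecrop.png

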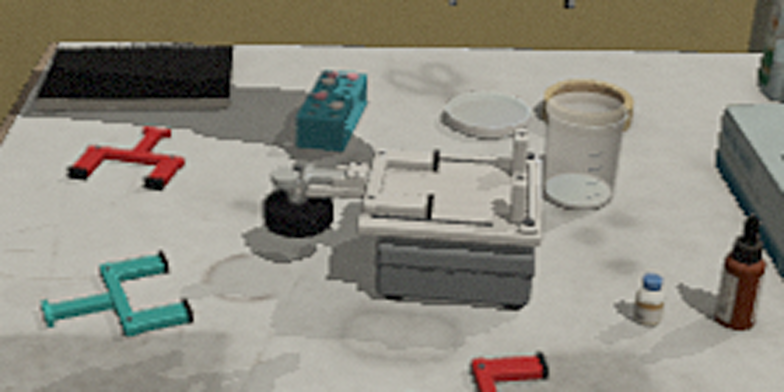

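View pics/scenecrop.png

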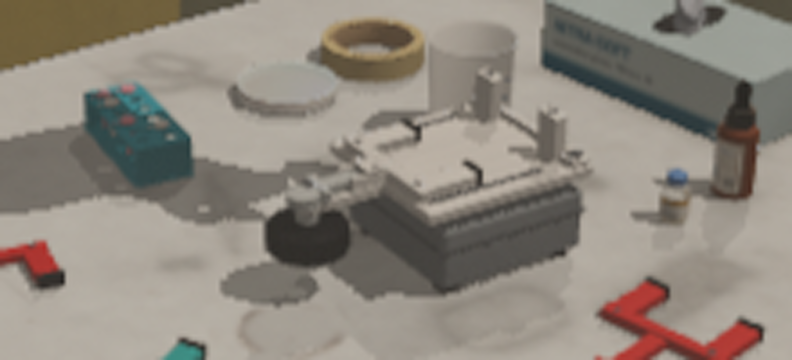

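View pics/wristcrop.png

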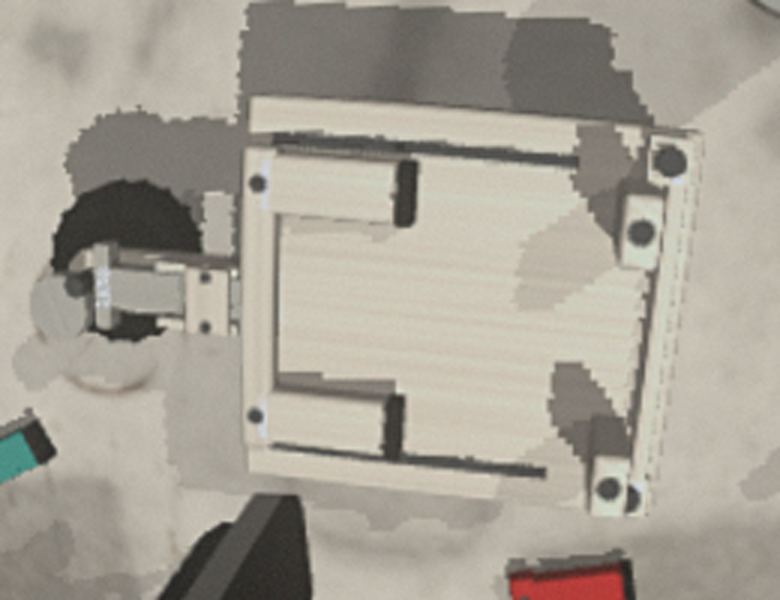

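The crops show the rack upright with tubes in its top: scene crop (137,135) and side crop (333,110). The jaw on the mixer is beige with black rubber faces. The red and turquoise forks lie separately on the table. So the rack is the teal block, and I'll measure it and the mixer now.

```bash
python3 - <<'E'
from h import *
def rect(Q):
    r=cv2.minAreaRect(Q[:,:2].astype(np.float32)); return [np.round(x,2) for x in r]
for n,(u0,u1,v0,v1) in {'scene':(245,295,165,205),'side':(298,340,160,198)}.items():
    f=load(f'pics/{n}0.npz'); P=pts(n,f['d'])
    m=np.zeros((400,640),bool); m[v0:v1,u0:u1]=1
    for a,b in ((30,44),(6,44)):
        k=m&(P[...,2]>a)&(P[...,2]<b)&(f['d']>0); Q=P[k]; print(n,a,len(Q),rect(Q),Q.min(0).round(),Q.max(0).round())
for n in ('scene','side','wrist'):
    f=load(f'pics/{n}0.npz'); P=pts(n,f['d'],f.get('p'),f.get('q'))
    reg=(P[...,0]>430)&(P[...,0]<750)&(P[...,1]>0)&(P[...,1]<230)&(f['d']>0)
    k=reg&(P[...,2]>70)&(P[...,2]<84); Q=P[k]; print(n,'plat',len(Q),np.median(Q[:,2]),rect(Q))
    k=reg&(P[...,2]>104)&(P[...,2]<130); Q=P[k]; print(n,'posts',len(Q),rect(Q) if len(Q) else 0)
    if len(Q): 
        lab=cv2.connectedComponentsWithStats(k.astype(np.uint8))
        for i in range(1,lab[0]):
            if lab[2][i,4]>20: q=P[lab[1]==i]; print('  ',lab[2][i],q.min(0).round(1),q.max(0).round(1),np.median(q,0).round(1))
    # knob: dark pixels
    h=cv2.cvtColor(f['im'],cv2.COLOR_RGB2HSV); k=(P[...,2]>28)&(P[...,2]<66)&(h[...,2]<60)&(P[...,0]>380)&(P[...,0]<540)&(P[...,1]>20)&(P[...,1]<230)&(f['d']>0)
    Q=P[k]; print(n,'knob',len(Q),Q.min(0).round(),Q.max(0).round(),np.median(Q,0).round())
E
```

```text
scene 30 322 [array([523.21, 269.79]), array([133.43,  53.03]), np.float64(77.44)] [485. 205.  30.] [561. 335.  42.]
scene 6 475 [array([546.63, 320.32]), array([252.3 ,  76.39]), np.float64(64.83)] [485. 204.   6.] [635. 418.  42.]
side 30 316 [array([523.33, 272.38]), array([129.27,  53.  ]), np.float64(79.64)] [487. 206.  30.] [558. 335.  41.]
side 6 463 [array([523.14, 271.34]), array([131.38,  53.  ]), np.float64(79.64)] [487. 204.   6.] [558. 336.  41.]
scene plat 401 78.40408155791351 [array([629.11,  30.42]), array([292.76, 115.41]), np.float64(24.84)]
scene posts 41 [array([692.98,  25.33]), array([20.99, 14.11]), np.float64(88.5)]
   [362 169   8   7  41] [685.9  14.8 104.6] [700.2  35.7 117.6] [691.8  22.2 111.7]
scene knob 12 [485.  20.  57.] [504.  25.  61.] [493.  23.  59.]
side plat 544 77.83533568288505 [array([649.82,  31.83]), array([297.07, 110.91]), np.float64(31.43)]
side posts 38 [array([693.68,  25.25]), array([23.84, 10.13]), np.float64(85.34)]
   [383 186   5   8  38] [687.8  13.2 104.1] [698.8  36.9 116.5] [693.3  17.8 113.4]Traceback (most recent call last):
  File "<stdin>", line 20, in <module>
    return umr_minimum(a, axis, None, out, keepdims, initial, where)
ValueError: zero-size array to reduction operation minimum which has no identity
```

```bash
python3 - <<'E'
from h import *
def rect(Q):
    r=cv2.minAreaRect(Q[:,:2].astype(np.float32)); return [np.round(x,3) for x in r]
for n in ('scene','side','wrist'):
    f=load(f'pics/{n}0.npz'); P=pts(n,f['d'],f.get('p'),f.get('q'))
    reg=(P[...,0]>400)&(P[...,0]<760)&(P[...,1]>-120)&(P[...,1]<130)&(f['d']>0)
    k=reg&(P[...,2]>72)&(P[...,2]<83)&(P[...,0]>550); k=cv2.morphologyEx(k.astype(np.uint8),cv2.MORPH_OPEN,np.ones((3,3)))>0; Q=P[k]; print(n,'plat',len(Q),np.median(Q[:,2]),rect(Q))
    k=reg&(P[...,2]>104)&(P[...,2]<130)
    lab=cv2.connectedComponentsWithStats(k.astype(np.uint8))
    for i in range(1,lab[0]):
            if lab[2][i,4]>8: q=P[lab[1]==i]; print('  post',lab[2][i],q.min(0).round(1),q.max(0).round(1),np.median(q,0).round(1),rect(q))
    h=cv2.cvtColor(f['im'],cv2.COLOR_RGB2HSV); k=(P[...,2]>25)&(P[...,2]<66)&(h[...,2]<70)&(P[...,0]>400)&(P[...,0]<560)&(P[...,1]>-70)&(P[...,1]<100)&(f['d']>0)
    Q=P[k]; print(n,'knob',len(Q), (Q.min(0).round(),Q.max(0).round(),rect(Q)) if len(Q) else 0)
f=load('pics/wrist0.npz'); P=pts('wrist',f['d'],f['p'],f['q'])
# platform corners & prongs via pixel->plane, from crop pixels
for name,(u,v),z in [('corner FL',(250,98),78),('corner FR',(250,470),78),('postL bolt',(641,232),116),('postR bolt',(609,489),116),('prongL far edge',(417,160),90),('prongL near',(411,226),90),('prongR a',(404,396),90),('prongR b',(398,458),90),('jaw bolt L',(258,183),90),('jaw bolt R',(255,415),90),('guide bolts',(206,277),92),('g2',(205,328),92),('cornerboltL',(670,162),85)]:
    U,V=130+(u+.5)/3-.5,90+(v+.5)/3-.5
    print(name,atz('wrist',U,V,z,f['p'],f['q']).round(1),P[int(round(V)),int(round(U))].round(1))
E
```

```text
scene plat 945 78.22728806094665 [array([645.666,  26.009]), array([227.19 , 164.304]), np.float64(76.895)]
  post [362 169   8   7  41] [685.9  14.8 104.6] [700.2  35.7 117.6] [691.8  22.2 111.7] [array([692.975,  25.335]), array([20.987, 14.107]), np.float64(88.497)]
  post [379 180   8   7  45] [677.6 -66.7 104.5] [690.8 -40.7 117.5] [683.1 -57.  112.9] [array([685.346, -53.743]), array([25.653, 12.858]), np.float64(82.549)]
scene knob 278 (array([471., -27.,  38.]), array([533.,  25.,  63.]), [array([498.23 ,  -3.369]), array([49.739, 58.923]), np.float64(57.224)])
side plat 1325 77.68865569162199 [array([648.341,  22.153]), array([231.619, 164.245]), np.float64(72.645)]
  post [383 186   5   8  38] [687.8  13.2 104.1] [698.8  36.9 116.5] [693.3  17.8 113.4] [array([693.685,  25.255]), array([23.835, 10.126]), np.float64(85.338)]
  post [383 202   5   9  41] [681.  -66.5 104.4] [691.4 -45.7 117. ] [685.7 -62.2 113.5] [array([686.056, -55.974]), array([21.318,  9.3  ]), np.float64(86.065)]
side knob 322 (array([475., -28.,  35.]), array([533.,  22.,  65.]), [array([502.594,  -4.89
[... 581 characters left out ...]
 array([59.718, 55.059]), np.float64(62.662)])
corner FL [570.8  67.3  78. ] [570.5  67.7  76.9]
corner FR [558.8 -65.1  78. ] [558.9 -64.7  78.1]
postL bolt [695.6  28.  116. ] [695.1  28.3 117.7]
postR bolt [687.6 -51.8 116. ] [687.9 -51.4 117.4]
prongL far edge [628.5  46.1  90. ] [627.   45.   79.1]
prongL near [625.9  25.4  90. ] [624.2  23.4  78.4]
prongR a [621. -31.  90.] [618.8 -35.   80.5]
prongR b [617.5 -53.5  90. ] [616.9 -53.7  88.7]
jaw bolt L [576.4  40.4  90. ] [576.4  40.   89.3]
jaw bolt R [568.  -38.6  90. ] [567.9 -39.1  88.6]
guide bolts [556.3  10.4  92. ] [556.6  10.7  93.4]
g2 [554.1  -7.   92. ] [554.7  -6.6  93.4]
cornerboltL [706.7  44.8  85. ] [706.4  44.8  88.1]
```

>>> drive_tool(
  increments=[
    {"linear":[-1.5,2.7,-1],"angular":[0,0,-0.03],"jaw":0},
    {"linear":[-4,7,-2.6],"angular":[0,0,-0.06],"jaw":0},
    {"linear":[-6.8,12,-4.5],"angular":[0,0,-0.1],"jaw":0},
    {"linear":[-9.6,17,-6.3],"angular":[0,0,-0.14],"jaw":0},
    {"linear":[-12.4,22,-8.2],"angular":[0,0,-0.17],"jaw":0},
    {"linear":[-14.4,25.5,-9.5],"angular":[0,0,-0.18],"jaw":0},
    {"linear":[-15.2,27,-10],"angular":[0,0,-0.18],"jaw":0},
    {"linear":[-15.2,27,-10],"angular":[0,0,-0.18],"jaw":0},
  ],
)

```text
clock: 1.15
eef_pos: [522.5, 270.4, 155.4]
ee_rot: [0.767, 0.641, -0.001, -0.0]
wrist_force: [0.2, -0.7, 0.1]
grip_width: 85.1
```

```bash
python3 - <<'E'
from h import *
s=bot.observe(); print(s['clock'],s['eef_pos'],R.from_quat(s['ee_rot']).as_matrix().round(3).tolist(),s['joint_pos'].round(2) if hasattr(s['joint_pos'],'round') else s['joint_pos'])
im,d,p,q=snap('wrist',1)
P=pts('wrist',d,p,q)
for a,b in ((26,34),(31,45)):
    k=(P[...,2]>a)&(P[...,2]<b)&(np.hypot(P[...,0]-523,P[...,1]-270)<90)&(d>0); Q=P[k]
    k=cv2.morphologyEx(k.astype(np.uint8),cv2.MORPH_OPEN,np.ones((3,3)))>0; Q=P[k]; print(len(Q),cv2.minAreaRect(Q[:,:2].astype(np.float32)))
E
```

```text
1.15 [522.48785646 270.41522999 155.43035374] [[0.177, 0.984, -0.002], [0.984, -0.177, -0.0], [-0.001, -0.002, -1.0]] [-0.59  0.55  0.05  1.8  -0.04  0.79 -0.7 ]
0 ((0.0, 0.0), (0.0, 0.0), 0.0)
8351 ((524.8760986328125, 273.8976135253906), (124.20855712890625, 52.4495849609375), 78.8523941040039)
```

View pics/wrist1.png

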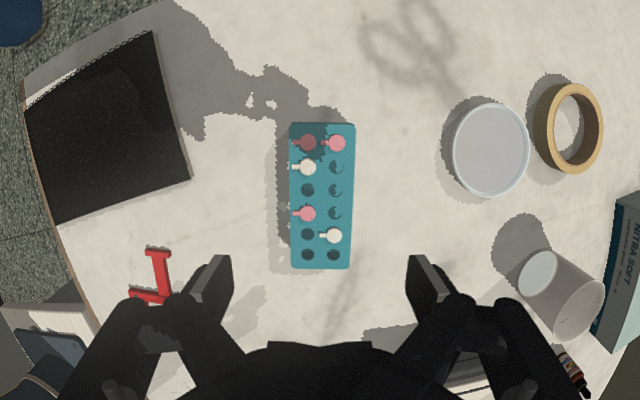

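The wrist view shows the rack at (322,197), with pink and white caps, flat and alone. Its depth outline measures 124×52 mm, centre (524.9, 273.9), length axis at 78.85°.

>>> drive_tool(
  increments=[
    {"linear":[0.2,0.3,-2.5],"angular":[0,0,-0.017],"jaw":0},
    {"linear":[0.24,0.35,-6],"angular":[0,0,-0.017],"jaw":0},
    {"linear":[0.24,0.35,-9.5],"angular":[0,0,-0.017],"jaw":0},
    {"linear":[0.24,0.35,-12],"angular":[0,0,-0.017],"jaw":0},
    {"linear":[0.24,0.35,-12.7],"angular":[0,0,-0.017],"jaw":0},
    {"linear":[0.24,0.35,-12.7],"angular":[0,0,-0.017],"jaw":0.5},
    {"linear":[0.24,0.35,-12.7],"angular":[0,0,-0.017],"jaw":0.6},
    {"linear":[0.24,0.35,-12.7],"angular":[0,0,-0.017],"jaw":0.6},
  ],
)

```text
clock: 2.2
eef_pos: [526.7, 272.3, 30.4]
ee_rot: [0.773, 0.634, 0.0, 0.0]
wrist_force: [-1.2, -1.4, 4.9]
grip_width: 50.6
```

>>> drive_tool(
  increments=[
    {"linear":[0,0,1.5],"angular":[0,0,0],"jaw":0.6},
    {"linear":[0,0,5],"angular":[0,0,0],"jaw":0.6},
    {"linear":[0,0,10],"angular":[0,0,0],"jaw":0.6},
    {"linear":[1,-2.2,14],"angular":[0,0,0.02],"jaw":0.6},
    {"linear":[3,-6.4,16],"angular":[0,0,0.05],"jaw":0.6},
    {"linear":[5.2,-11,16],"angular":[0,0,0.09],"jaw":0.6},
    {"linear":[7,-15,16],"angular":[0,0,0.096],"jaw":0.6},
    {"linear":[7.5,-16,16],"angular":[0,0,0.096],"jaw":0.6},
  ],
)

```text
clock: 3.2
eef_pos: [602.8, 108.1, 192.0]
ee_rot: [0.744, 0.668, 0.001, 0.002]
wrist_force: [0.0, 0.5, -0.8]
grip_width: 50.4
```

```bash
python3 - <<'E'
from h import *
im,d,p,q=snap('wrist',2)
s=bot.observe(); print(s['clock'],p,R.from_quat(q).as_matrix().round(4).tolist(),s['grip_width'],s['wrist_force'])
snap('side',2)
P=pts('wrist',d,p,q)
h=cv2.cvtColor(im,cv2.COLOR_RGB2HSV)
m=(h[...,0]>80)&(h[...,0]<108)&(h[...,1]>70)&(P[...,2]>150)&(d>0)
Q=P[m];print(len(Q),np.median(Q[:,2])); k=m&(abs(P[...,2]-np.median(Q[:,2]))<5)
print(cv2.minAreaRect(P[k][:,:2].astype(np.float32)))
T=(P[k]-p)@R.from_quat(q).as_matrix(); print(T.min(0),T.max(0),cv2.minAreaRect(T[:,:2].astype(np.float32)))
E
```

```text
3.25 [602.81269462 108.11673186 191.97604373] [[0.1066, 0.9943, 0.0031], [0.9943, -0.1066, -0.0014], [-0.001, 0.0032, -1.0]] 50.43272330453814 [ 1.2563679  -0.3673358  -2.41669012]
20404 196.77238251720667
((605.261474609375, 123.2564926147461), (95.8460464477539, 52.516597747802734), 83.65766906738281)
[-32.61614453 -25.58629385  -9.01108724] [ 6.32929977e+01  2.70649752e+01 -4.42747496e-03] ((15.310138702392578, 0.8269138336181641), (95.8465576171875, 52.5074462890625), 0.22391283512115479)
```

View pics/wrist2.png

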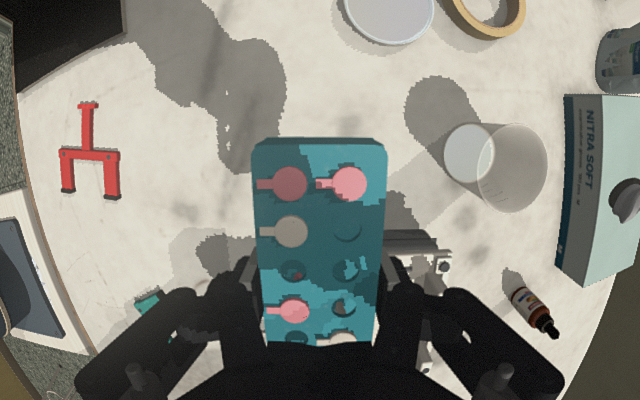

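View pics/side2.png

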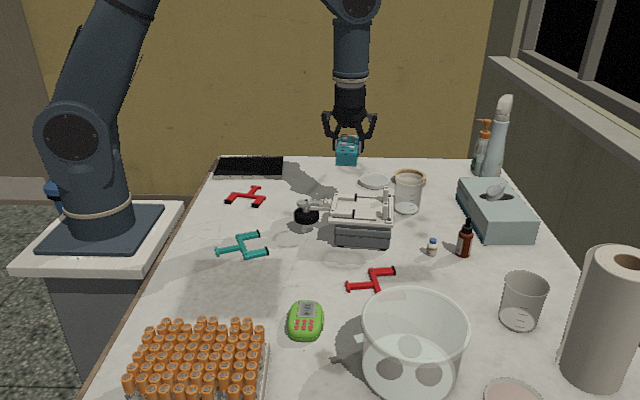

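The rack is held level and upright, midway in the fingers (centre at tool x +1.3, y +0.7 mm). Next I'll refine the mixer's pose from the first wrist frame by fitting its edges.

```bash
python3 - <<'E'
from h import *
f=load('pics/wrist0.npz'); p,q=f['p'],f['q']; P=pts('wrist',f['d'],p,q); d=f['d']
g=cv2.cvtColor(f['im'],cv2.COLOR_RGB2GRAY).astype(float)
th=-0.099; ex=np.array([np.cos(th),np.sin(th)]); ey=np.array([-ex[1],ex[0]]); O=np.array([644.4,-6.8])
L=np.stack([(P[...,:2]-O)@ex,(P[...,:2]-O)@ey],-1); Z=P[...,2]
def fit(m,ax,name,side):
    # edge points: for bins along other axis take extreme
    A=L[m]; b=np.round(A[:,1-ax]/3); E=[]
    for k in np.unique(b):
        s=A[b==k]; 
        if len(s)>6: i=np.argsort(side*s[:,ax])[-2]; E.append(s[i])
    E=np.array(E); c=np.polyfit(E[:,1-ax],E[:,ax],1); r=E[:,ax]-np.polyval(c,E[:,1-ax]); g=abs(r)<1.5*np.median(abs(r))+.5
    c=np.polyfit(E[g,1-ax],E[g,ax],1); print(name,'slope',c[0].round(4),'mid',c[1].round(2),len(E),r.std().round(2))
pl=(Z>75)&(Z<82)&(d>0)
fit(pl&(abs(L[...,1])<64)&(abs(L[...,1])>20)&(L[...,0]<-50)&(L[...,0]>-95),0,'front edge(-80)',-1)
fit(pl&(abs(L[...,0])<50)&(L[...,1]>40)&(L[...,1]<80),1,'left edge(+68)',1)
fit(pl&(L[...,0]>-70)&(L[...,0]<30)&(L[...,1]<-40)&(L[...,1]>-80),1,'right edge(-68)',-1)
for nm,y0 in (('L',40),('R',-40)):
    m=(Z>113)&(Z<121)&(abs(L[...,1]-y0)<16)&(L[...,0]>25)&(L[...,0]<70)&(d>0); A=L[m]; print('post',nm,len(A),np.percentile(A,[1,99],axis=0).round(1).tolist(),Z[m].mean().round(1))
    m=(Z>86)&(Z<95)&(abs(L[...,1]-y0)<9)&(L[...,0]>-60)&(L[...,0]<10)&(d>0); A=L[m]; print('prong',nm,len(A),np.percentile(A[:,0],[1,99]).round(1),Z[m].mean().round(1))
    m=(Z>86)&(Z<95)&(abs(L[...,1]-y0)<16)&(L[...,0]>-60)&(L[...,0]<-20)&(d>0); A=L[m]; print('  y ext',np.percentile(A[:,1],[1,99]).round(1))
m=(Z>86)&(Z<97)&(abs(L[...,1])<25)&(L[...,0]<-95)&(L[...,0]>-170)&(d>0); A=L[m]; print('guide/cam',A.min(0),A.max(0))
m=(Z>64)&(Z<75)&(abs(L[...,1])<25)&(L[...,0]<-95)&(L[...,0]>-170)&(d>0); A=L[m]; print('tongue',len(A),np.percentile(A,[1,99],axis=0))
h=cv2.cvtColor(f['im'],cv2.COLOR_RGB2HSV); m=(Z>52)&(Z<64)&(h[...,2]<75)&(L[...,0]<-95)&(L[...,0]>-180)&(abs(L[...,1])<45)&(d>0);A=L[m]; print('knob top',len(A),A.min(0),A.max(0),cv2.minEnclosingCircle(A.astype(np.float32)))
E
```

```text
front edge(-80) slope -0.029 mid -73.99 16 6.06
left edge(+68) slope 0.0006 mid 67.53 35 0.44
right edge(-68) slope -0.0034 mid -66.88 34 0.59
post L 349 [[41.4, 29.4], [53.3, 50.5]] 115.9
prong L 728 [-59.5 -22.3] 88.7
  y ext [30.2 49.8]
post R 267 [[41.5, -50.3], [53.1, -29.4]] 115.8
prong R 583 [-59.3 -22.6] 88.7
  y ext [-49.3 -29.7]
guide/cam [-162.35248459  -20.40598539] [-95.00810823  15.28641689]
tongue 35 [[-143.90877137   10.440089  ]
 [ -95.21838759   11.74479774]]
knob top 861 [-171.66591349  -28.81498671] [-111.7550371    31.45108902] ((-140.78211975097656, 1.0692754983901978), 30.932056427001953)
```

Fitted mixer frame: θ ≈ −0.099, platform_mid ≈ (644.4, −6.8), post faces at +41.4 mm, prong faces at −22.4 mm, knob at −140. All of these agree with the description.

>>> drive_tool(
  increments=[
    {"linear":[0.9,-2,0],"angular":[0,0,0.009],"jaw":0.6},
    {"linear":[2.6,-5.7,0],"angular":[0,0,0.009],"jaw":0.6},
    {"linear":[4.5,-9.8,0],"angular":[0,0,0.009],"jaw":0.6},
    {"linear":[5.3,-11.7,0],"angular":[0,0,0.009],"jaw":0.6},
    {"linear":[5.3,-11.7,-0.5],"angular":[0,0,0.009],"jaw":0.6},
    {"linear":[5.3,-11.7,-1.5],"angular":[0,0,0.009],"jaw":0.6},
    {"linear":[5.3,-11.7,-3],"angular":[0,0,0.009],"jaw":0.6},
    {"linear":[5.3,-11.7,-3.2],"angular":[0,0,0.009],"jaw":0.6},
  ],
)

```text
clock: 4.3
eef_pos: [654.0, -5.0, 157.6]
ee_rot: [0.74, 0.673, -0.0, -0.0]
wrist_force: [-0.3, -0.7, -1.5]
grip_width: 50.4
```

```bash
python3 - <<'E'
from h import *
im,d,p,q=snap('wrist',3); snap('scene',3); im2,_,_,_=snap('side',3)
s=bot.observe(); print(s['clock'],p,R.from_quat(q).as_matrix().round(4).tolist(),s['wrist_force'])
a=load('pics/scene3.npz')['im'][110:230,280:440]; b=im2[110:250,270:450]
c=np.vstack([cv2.resize(a,(480,360)),]); cv2.imwrite('pics/c3a.png',cv2.resize(a,(640,480),interpolation=cv2.INTER_CUBIC)[:,:,::-1]); cv2.imwrite('pics/c3b.png',cv2.resize(b,(720,560),interpolation=cv2.INTER_CUBIC)[:,:,::-1])
E
```

```text
4.45 [653.99338894  -4.95903441 157.63483611] [[0.0938, 0.9956, -0.0007], [0.9956, -0.0938, 0.0003], [0.0002, -0.0007, -1.0]] [ 0.7282909   0.54012625 -1.28401557]
```

View pics/wrist3.png

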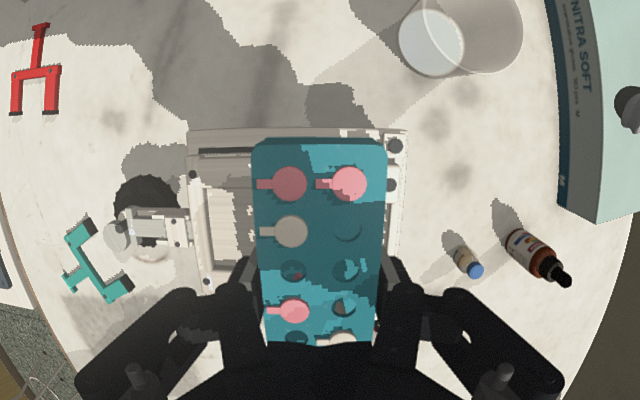

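View pics/c3b.png

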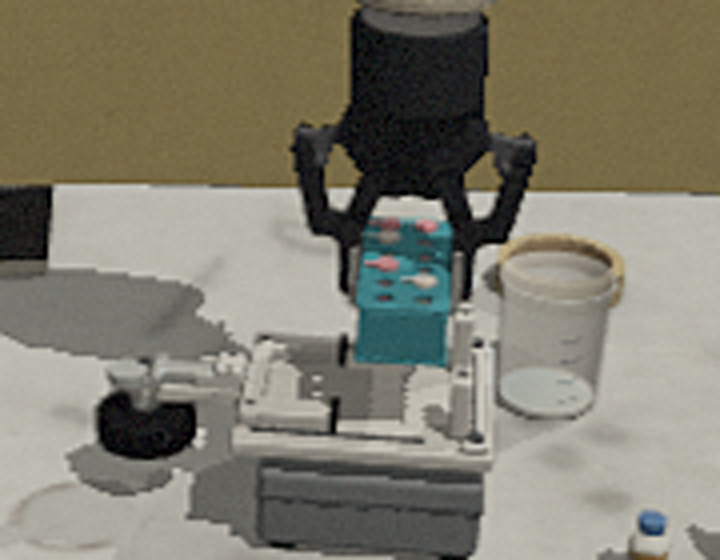

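The wrist and side views show the rack hovering above the platform with both posts clear behind it. The arm stopped 2 to 4 mm short. I'll measure the rack in the mixer frame before lowering.

```bash
cat >> h.py <<'E'
TH=-0.0995; EX=np.array([np.cos(TH),np.sin(TH)]); EY=np.array([-EX[1],EX[0]]); O=np.array([644.4,-6.6])
def mix(P): return np.stack([(P[...,:2]-O)@EX,(P[...,:2]-O)@EY,P[...,2]],-1)
def world(x,y): return O+x*EX+y*EY
E
python3 - <<'E'
from h import *
f=load('pics/wrist3.npz'); p,q,d,im=f['p'],f['q'],f['d'],f['im']; L=mix(pts('wrist',d,p,q)); h=cv2.cvtColor(im,cv2.COLOR_RGB2HSV)
m=(h[...,0]>80)&(h[...,0]<108)&(h[...,1]>70)&(L[...,2]>130)&(d>0); z=np.median(L[m][:,2]); k=m&(abs(L[...,2]-z)<5)
A=L[k]; print('rack',z,cv2.minAreaRect(A[:,:2].astype(np.float32)),np.percentile(A,[.5,99.5],axis=0).round(1).tolist())
print('tcp',mix(np.array(p)))
m=(L[...,2]>112)&(L[...,2]<121)&(abs(L[...,1]-40)<16)&(L[...,0]>25)&(L[...,0]<70)&(d>0)
A=L[m]; print('postL',np.percentile(A,[2,98],axis=0).round(1).tolist())
m=(L[...,2]>86)&(L[...,2]<95)&(abs(L[...,1]-40)<16)&(L[...,0]>-60)&(L[...,0]<0)&(d>0)
A=L[m]; print('prongL',np.percentile(A,[2,98],axis=0).round(1).tolist())
E
```

```text
rack 162.40850413254623 ((10.177260398864746, 17.642780303955078), (52.422149658203125, 96.53604125976562), 0.4971930980682373) [[-15.6, -26.2, 159.8], [35.1, 65.6, 164.0]]
tcp [  9.38293284   2.58581725 157.63483611]
postL [[46.2, 29.5, 114.0], [53.0, 50.1, 117.6]]
prongL [[-59.5, 30.5, 86.6], [-33.5, 49.5, 89.8]]
```

>>> drive_tool(
  increments=[
    {"linear":[0.18,-0.41,0],"angular":[0,0,-0.009],"jaw":0.6},
    {"linear":[0.18,-0.41,0],"angular":[0,0,-0.009],"jaw":0.6},
    {"linear":[0.18,-0.41,-0.3],"angular":[0,0,-0.009],"jaw":0.6},
    {"linear":[0.18,-0.41,-1.2],"angular":[0,0,-0.009],"jaw":0.6},
    {"linear":[0.18,-0.41,-2.3],"angular":[0,0,-0.009],"jaw":0.6},
    {"linear":[0.18,-0.41,-3.2],"angular":[0,0,-0.009],"jaw":0.6},
    {"linear":[0.18,-0.41,-3.7],"angular":[0,0,-0.009],"jaw":0.6},
    {"linear":[0.18,-0.41,-3.7],"angular":[0,0,-0.009],"jaw":0.6},
  ],
)

```text
clock: 5.45
eef_pos: [656.7, -9.9, 121.8]
ee_rot: [0.743, 0.669, 0.0, 0.0]
wrist_force: [-0.4, 0.5, -1.7]
grip_width: 50.6
```

```bash
cat >> h.py <<'E'
def rack(tag):
    im,d,p,q=snap('wrist',tag); L=mix(pts('wrist',d,p,q)); h=cv2.cvtColor(im,cv2.COLOR_RGB2HSV)
    m=(h[...,0]>80)&(h[...,0]<108)&(h[...,1]>70)&(L[...,2]>100)&(d>0); z=np.median(L[m][:,2]); k=m&(abs(L[...,2]-z)<5)
    A=L[k]; print('rack',z,cv2.minAreaRect(A[:,:2].astype(np.float32)),np.percentile(A,[.5,99.5],axis=0).round(1).tolist())
    print('tcp',mix(np.array(p)))
    return L,im,d
E
python3 - <<'E'
from h import *
rack(4); s=bot.observe(); print(s['clock'],s['wrist_force'],s['eef_pos'])
E
```

```text
rack 126.63067594598783 ((13.39422607421875, 12.83242416381836), (96.76473999023438, 52.30436325073242), 89.7743148803711) [[-12.2, -30.8, 123.9], [38.5, 60.9, 128.2]]
tcp [ 12.59843571  -2.10054536 121.8077018 ]
5.5 [-0.34128215  0.58677882 -0.54442027] [656.95113101  -9.98288713 122.25814288]
```

>>> drive_tool(
  increments=[
    {"linear":[-0.05,0.08,-0.3],"angular":[0,0,0.003],"jaw":0.6},
    {"linear":[-0.05,0.08,-0.6],"angular":[0,0,0.003],"jaw":0.6},
    {"linear":[-0.05,0.08,-0.8],"angular":[0,0,0.003],"jaw":0.6},
    {"linear":[-0.05,0.08,-0.9],"angular":[0,0,0.003],"jaw":0.6},
    {"linear":[-0.05,0.08,-1.0],"angular":[0,0,0.003],"jaw":0.6},
    {"linear":[-0.05,0.08,-1.1],"angular":[0,0,0.003],"jaw":0.6},
    {"linear":[-0.05,0.08,-1.15],"angular":[0,0,0.003],"jaw":0.6},
    {"linear":[-0.05,0.08,-1.15],"angular":[0,0,0.003],"jaw":0.6},
  ],
)

```text
clock: 6.5
eef_pos: [656.4, -9.1, 110.7]
ee_rot: [0.742, 0.67, 0.001, 0.001]
wrist_force: [0.1, 0.2, -1.7]
grip_width: 50.2
```

>>> drive_tool(
  increments=[
    {"linear":[0,0,-0.05],"angular":[0,0,0],"jaw":0.6},
    {"linear":[0,0,-0.1],"angular":[0,0,0],"jaw":0.6},
    {"linear":[0,0,-0.15],"angular":[0,0,0],"jaw":0.6},
    {"linear":[0,0,-0.2],"angular":[0,0,0],"jaw":0.6},
    {"linear":[0,0,-0.23],"angular":[0,0,0],"jaw":0.6},
    {"linear":[0,0,-0.23],"angular":[0,0,0],"jaw":0.6},
    {"linear":[0,0,-0.23],"angular":[0,0,0],"jaw":0.6},
    {"linear":[0,0,-0.23],"angular":[0,0,0],"jaw":0.6},
  ],
)

```text
clock: 7.5
eef_pos: [656.5, -9.1, 108.5]
ee_rot: [0.742, 0.67, 0.001, 0.001]
wrist_force: [-0.4, -0.2, 0.0]
grip_width: 50.1
```

```bash
python3 - <<'E'
from h import *
rack(5); s=bot.observe(); print(s['clock'],s['wrist_force'],s['eef_pos'])
E
```

```text
rack 113.37735342897199 ((13.004865646362305, 13.938480377197266), (96.15518951416016, 52.36526107788086), 89.99906921386719) [[-12.6, -30.1, 110.6], [38.1, 61.7, 114.9]]
tcp [ 12.24591686  -1.32357419 108.52040496]
7.55 [0.03754496 1.03105742 1.1595584 ] [656.48362811  -9.18727178 108.53050835]
```

>>> drive_tool(
  increments=[
    {"linear":[0,0,-0.05],"angular":[0,0,0],"jaw":0.6},
    {"linear":[0,0,-0.08],"angular":[0,0,0],"jaw":0.6},
    {"linear":[0,0,-0.08],"angular":[0,0,0],"jaw":0.6},
    {"linear":[0,0,-0.08],"angular":[0,0,0],"jaw":0.35},
    {"linear":[0,0,-0.08],"angular":[0,0,0],"jaw":0.2},
    {"linear":[0,0,-0.08],"angular":[0,0,0],"jaw":0.1},
    {"linear":[0,0,-0.08],"angular":[0,0,0],"jaw":0.1},
    {"linear":[0,0,0.5],"angular":[0,0,0],"jaw":0.1},
  ],
)

```text
clock: 8.55
eef_pos: [656.2, -9.2, 113.3]
ee_rot: [0.742, 0.67, 0.0, 0.0]
wrist_force: [-0.1, 0.3, 0.2]
grip_width: 76.7
```

>>> drive_tool(
  increments=[
    {"linear":[0,0,1],"angular":[0,0,0],"jaw":0.1},
    {"linear":[0,0,3],"angular":[0,0,0],"jaw":0.1},
    {"linear":[0,0,6],"angular":[0,0,0],"jaw":0.1},
    {"linear":[-1,0.1,10],"angular":[0,0,0],"jaw":0.1},
    {"linear":[-3,0.3,12],"angular":[0,0,0],"jaw":0.1},
    {"linear":[-5,0.5,12],"angular":[0,0,0],"jaw":0.1},
    {"linear":[-6,0.6,12],"angular":[0,0,0],"jaw":0.1},
    {"linear":[-6,0.6,12],"angular":[0,0,0],"jaw":0.1},
  ],
)

```text
clock: 9.55
eef_pos: [596.0, -3.1, 233.7]
ee_rot: [0.742, 0.671, 0.0, 0.0]
wrist_force: [0.5, -0.1, -1.1]
grip_width: 76.8
```

```bash
python3 - <<'E'
from h import *
L,im,d=rack(6); s=bot.observe(); print(s['clock'],s['wrist_force'],s['eef_pos'],s['grip_width'])
for y0 in (40,-40):
    m=(L[...,2]>86)&(L[...,2]<95)&(abs(L[...,1]-y0)<9)&(L[...,0]>-60)&(L[...,0]<-5)&(d>0); A=L[m]; print('prong',len(A),np.percentile(A[:,0],[1,99]).round(1))
im,_,_,_=snap('side',6); cv2.imwrite('pics/c6.png',cv2.resize(im[150:270,270:430],(800,600),interpolation=cv2.INTER_CUBIC)[:,:,::-1])
E
```

```text
rack 113.47535057609261 ((12.715421676635742, -0.032238006591796875), (123.83489990234375, 52.094390869140625), 89.75393676757812) [[-13.0, -60.4, 110.8], [38.0, 61.4, 115.1]]
tcp [-48.54730549  -1.33814537 233.67305443]
9.6 [-0.3157679  -0.10203251  0.75181902] [596.48665585  -3.14864573 233.45897804] 76.75711859185851
prong 918 [-59.7 -22.3]
prong 739 [-59.9 -23. ]
```

View pics/wrist6.png

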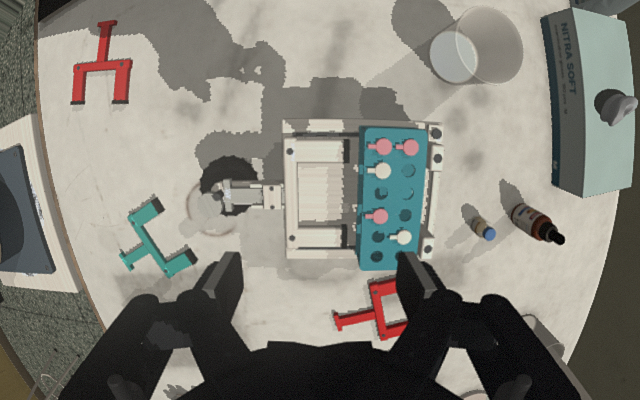

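View pics/c6.png

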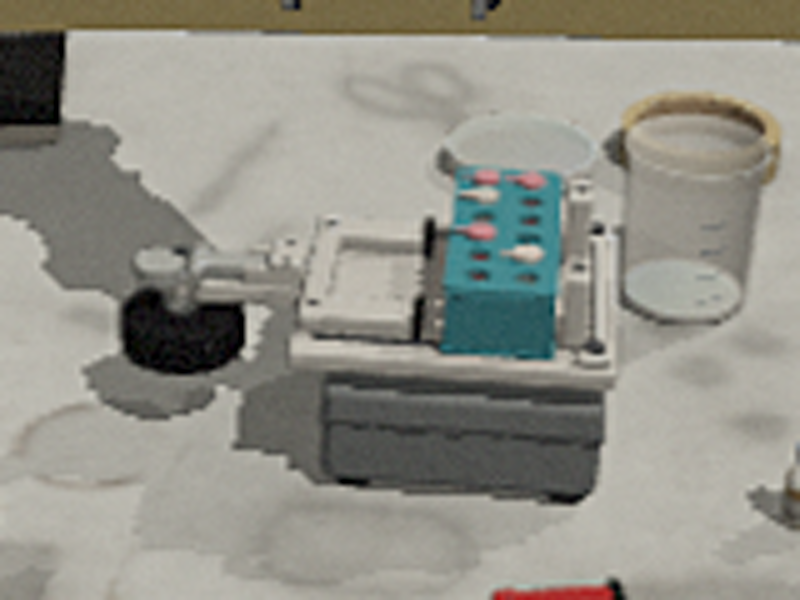

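The wrist and side views show the rack seated upright between the prongs and posts. Its outline is 123.8×52.1 mm, centred at mixer (12.7, 0.0) and square to within 0.3°, and the jaw hasn't moved. Next I'll hover over the knob at about (505, 7), with the fingers about 0.7 rad before square.

>>> drive_tool(
  increments=[
    {"linear":[-1.5,0.2,0],"angular":[0,0,0.1],"jaw":0},
    {"linear":[-4,0.5,-1],"angular":[0,0,0.25],"jaw":0},
    {"linear":[-6.5,0.8,-3],"angular":[0,0,0.4],"jaw":0},
    {"linear":[-8.5,1.0,-6],"angular":[0,0,0.55],"jaw":0},
    {"linear":[-9.1,1.04,-8.5],"angular":[0,0,0.7],"jaw":0},
    {"linear":[-9.1,1.04,-10],"angular":[0,0,0.83],"jaw":0},
    {"linear":[-9.1,1.04,-10],"angular":[0,0,0.87],"jaw":0},
    {"linear":[-9.1,1.04,-10],"angular":[0,0,0.87],"jaw":0},
  ],
)

```text
clock: 10.65
eef_pos: [506.4, 7.1, 133.6]
ee_rot: [0.391, 0.92, 0.001, 0.0]
wrist_force: [0.5, -0.5, -0.1]
grip_width: 85.9
```

```bash
cat >> h.py <<'E'
def st():
    s=bot.observe(); M=R.from_quat(s['ee_rot']).as_matrix(); yaw=np.arctan2(M[1,1],M[0,1])
    print('t',round(s['clock'],2),'tcp',np.round(s['eef_pos'],1),'mix',mix(np.array(s['eef_pos'])).round(1),'yaw',round(yaw,4),'fromsquare',round(yaw-(TH+np.pi/2),4),'F',np.round(s['wrist_force'],1),'T',np.round(s['torque'],3),'w',round(s['grip_width'],1),'tilt',M[:,2].round(3),'q7',round(s['joint_pos'][6],2), 'tau7',round(s['joint_efforts'][6],3))
    return s
E
python3 - <<'E'
from h import *
st(); im,d,p,q=snap('wrist',7); L=mix(pts('wrist',d,p,q)); h=cv2.cvtColor(im,cv2.COLOR_RGB2HSV)
m=(L[...,2]>52)&(L[...,2]<66)&(h[...,2]<75)&(abs(L[...,0]+140)<36)&(abs(L[...,1])<36)&(d>0); A=L[m]; print(len(A),A[:,:2].min(0),A[:,:2].max(0),cv2.minEnclosingCircle(A[:,:2].astype(np.float32)))
st()
E
```

```text
t 10.65 tcp [506.4   7.1 133.6] mix [-138.6   -0.   133.6] yaw 0.7668 fromsquare -0.7045 F [ 0.5 -0.5 -0.1] T [-0.011 -0.051 -0.011] w 85.9 tilt [ 0.001  0.001 -1.   ] q7 0.5 tau7 0.377
3187 [-172.44348845  -27.09373437] [-112.73963366   30.94696821] ((-141.80636596679688, 0.8331992626190186), 30.94002342224121)
t 10.7 tcp [506.5   7.2 133.8] mix [-138.6    0.   133.8] yaw 0.7664 fromsquare -0.7049 F [-0.2  0.5  0.7] T [ 0.009  0.009 -0.037] w 85.3 tilt [ 0.002  0.001 -1.   ] q7 0.5 tau7 0.131
```

View pics/wrist7.png

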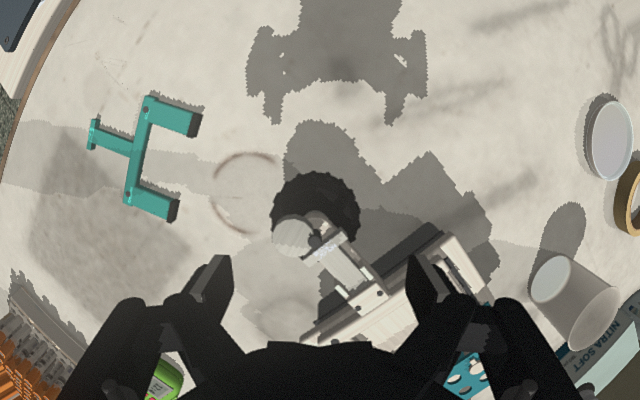

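The wrist view shows the knob at (316,215) below the fingers with nothing in their way. Two views put its axis at about (503.5, 8.1). I'll descend around it now.

>>> drive_tool(
  increments=[
    {"linear":[-0.3,0.09,0],"angular":[0,0,0],"jaw":0},
    {"linear":[-0.3,0.09,-1.5],"angular":[0,0,0],"jaw":0},
    {"linear":[-0.3,0.09,-3.5],"angular":[0,0,0],"jaw":0},
    {"linear":[-0.3,0.09,-5.5],"angular":[0,0,0],"jaw":0},
    {"linear":[-0.3,0.09,-7],"angular":[0,0,0],"jaw":0},
    {"linear":[-0.3,0.09,-8],"angular":[0,0,0],"jaw":0},
    {"linear":[-0.3,0.09,-8.3],"angular":[0,0,0],"jaw":0},
    {"linear":[-0.3,0.09,-8.3],"angular":[0,0,0],"jaw":0},
  ],
)

```text
clock: 11.7
eef_pos: [503.6, 8.1, 50.9]
ee_rot: [0.391, 0.92, 0.001, 0.001]
wrist_force: [0.3, -0.1, -0.1]
grip_width: 85.3
```

```bash
python3 - <<'E'
from h import *
st(); im,d,p,q=snap('wrist',8)
im,_,_,_=snap('side',8); cv2.imwrite('pics/c8.png',cv2.resize(im[150:270,250:410],(800,600),interpolation=cv2.INTER_CUBIC)[:,:,::-1])
E
```

```text
t 11.7 tcp [503.6   8.1  50.9] mix [-141.6    0.6   50.9] yaw 0.7664 fromsquare -0.7049 F [ 0.3 -0.1 -0.1] T [-0.01   0.025  0.001] w 85.3 tilt [ 0.002  0.001 -1.   ] q7 0.45 tau7 -0.022
```

View pics/wrist8.png

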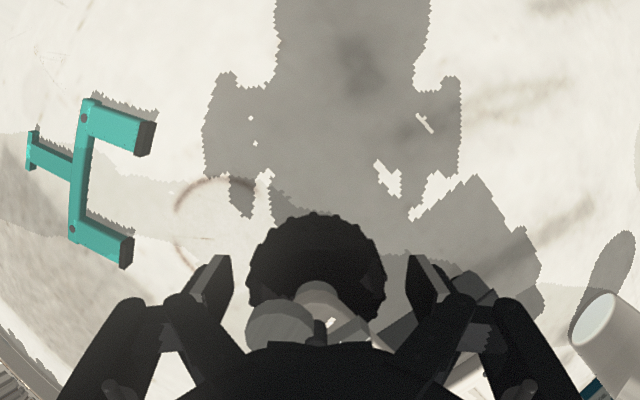

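View pics/c8.png

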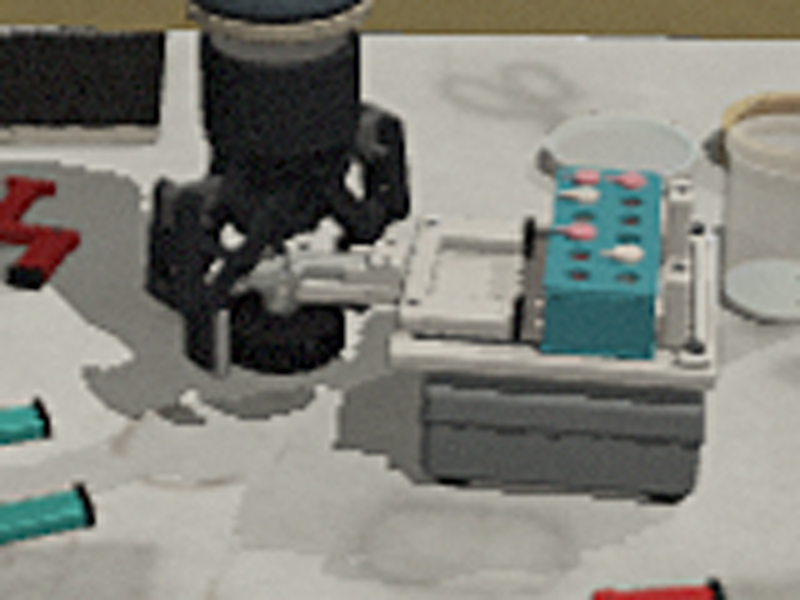

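The fingers straddle the knob, which sits centred between the pads at wrist (317,265), and nothing is touching. I'll pinch it.

>>> drive_tool(
  increments=[
    {"linear":[0,0,0],"angular":[0,0,0],"jaw":0.25},
    {"linear":[0,0,0],"angular":[0,0,0],"jaw":0.4},
    {"linear":[0,0,0],"angular":[0,0,0],"jaw":0.5},
    {"linear":[0,0,0],"angular":[0,0,0],"jaw":0.5},
    {"linear":[0,0,0],"angular":[0,0,0],"jaw":0.5},
    {"linear":[0,0,0],"angular":[0,0,0.03],"jaw":0.5},
    {"linear":[0,0,0],"angular":[0,0,0.06],"jaw":0.5},
    {"linear":[0,0,0],"angular":[0,0,0.1],"jaw":0.5},
  ],
)

```text
clock: 12.8
eef_pos: [502.9, 7.0, 52.0]
ee_rot: [0.345, 0.939, 0.0, 0.001]
wrist_force: [-4.7, -3.4, 12.5]
grip_width: 59.1
```

```bash
python3 - <<'E'
from h import *
st()
E
```

```text
t 12.8 tcp [502.9   7.   52. ] mix [-142.2   -0.5   52. ] yaw 0.8663 fromsquare -0.605 F [-4.7 -3.4 12.5] T [-0.681  1.044 -0.105] w 59.1 tilt [ 0.001 -0.    -1.   ] q7 0.52 tau7 -0.386
```

>>> drive_tool(
  increments=[
    {"linear":[0,0,0],"angular":[0,0,0.06],"jaw":0.5},
    {"linear":[0,0,0],"angular":[0,0,0.13],"jaw":0.5},
    {"linear":[0,0,0],"angular":[0,0,0.2],"jaw":0.5},
    {"linear":[0,0,0],"angular":[0,0,0.27],"jaw":0.5},
    {"linear":[0,0,0],"angular":[0,0,0.34],"jaw":0.5},
    {"linear":[0,0,0],"angular":[0,0,0.41],"jaw":0.5},
    {"linear":[0,0,0],"angular":[0,0,0.48],"jaw":0.5},
    {"linear":[0,0,0],"angular":[0,0,0.5],"jaw":0.5},
  ],
)

```text
clock: 13.8
eef_pos: [502.7, 6.8, 52.1]
ee_rot: [0.102, 0.995, 0.0, 0.001]
wrist_force: [-0.5, -0.3, 0.8]
grip_width: 58.4
```

```bash
python3 - <<'E'
from h import *
st(); im,_,_,_=snap('scene',9); cv2.imwrite('pics/c9.png',cv2.resize(im[150:250,260:420],(800,500),interpolation=cv2.INTER_CUBIC)[:,:,::-1])
st()
E
```

```text
t 13.8 tcp [502.7   6.8  52.1] mix [-142.3   -0.7   52.1] yaw 1.3663 fromsquare -0.105 F [-0.5 -0.3  0.8] T [ 0.063  0.192 -0.199] w 58.4 tilt [ 0.001  0.001 -1.   ] q7 0.85 tau7 0.325
t 13.85 tcp [502.7   6.8  52.1] mix [-142.3   -0.7   52.1] yaw 1.3667 fromsquare -0.1046 F [-1.1 -0.5  2.1] T [0.004 0.248 0.031] w 58.4 tilt [ 0.001  0.001 -1.   ] q7 0.85 tau7 0.01
```

View pics/c9.png

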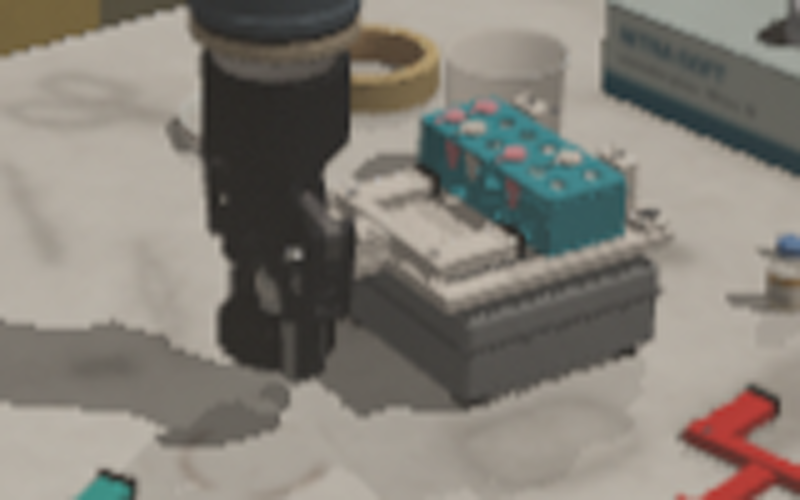

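The scene crop shows the jaw has advanced and its prongs, at crop (430,182) and (515,240), are close to the rack. The knob is at about 0.6 rad and the forces are small.

>>> drive_tool(
  increments=[
    {"linear":[0,0,0],"angular":[0,0,0.06],"jaw":0.5},
    {"linear":[0,0,0],"angular":[0,0,0.13],"jaw":0.5},
    {"linear":[0,0,0],"angular":[0,0,0.2],"jaw":0.5},
    {"linear":[0,0,0],"angular":[0,0,0.27],"jaw":0.5},
    {"linear":[0,0,0],"angular":[0,0,0.34],"jaw":0.5},
    {"linear":[0,0,0],"angular":[0,0,0.41],"jaw":0.5},
    {"linear":[0,0,0],"angular":[0,0,0.46],"jaw":0.5},
    {"linear":[0,0,0],"angular":[0,0,0.48],"jaw":0.5},
  ],
)

```text
clock: 14.85
eef_pos: [502.7, 6.7, 52.1]
ee_rot: [-0.138, 0.991, 0.0, 0.0]
wrist_force: [-0.3, -0.6, -1.6]
grip_width: 58.3
```

```bash
python3 - <<'E'
from h import *
st()
for n,c in (('side',(170,250,300,420)),('scene',(150,240,300,420))):
    im,_,_,_=snap(n,10); a,b,e,f=c; cv2.imwrite(f'pics/c10{n}.png',cv2.resize(im[a:b,e:f],(800,int(800*(b-a)/(f-e))),interpolation=cv2.INTER_CUBIC)[:,:,::-1])
st()
E
```

```text
t 14.85 tcp [502.7   6.7  52.1] mix [-142.3   -0.9   52.1] yaw 1.8467 fromsquare 0.3754 F [-0.3 -0.6 -1.6] T [-0.152  0.016 -0.206] w 58.3 tilt [ 0.001  0.001 -1.   ] q7 1.19 tau7 0.24
t 14.95 tcp [502.7   6.7  52.1] mix [-142.3   -0.9   52.1] yaw 1.8463 fromsquare 0.375 F [-0.5 -0.9  0.2] T [-0.17   0.074  0.007] w 58.6 tilt [ 0.001  0.001 -1.   ] q7 1.19 tau7 0.225
```

View pics/c10side.png

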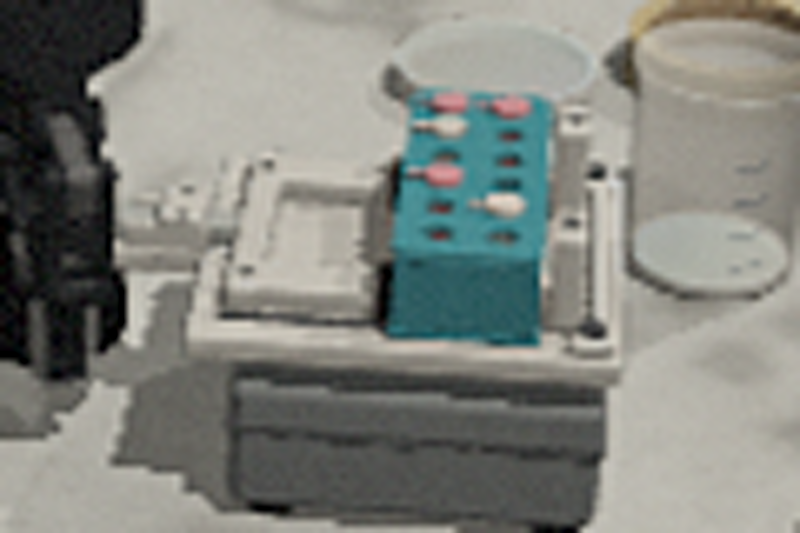

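View pics/c10scene.png

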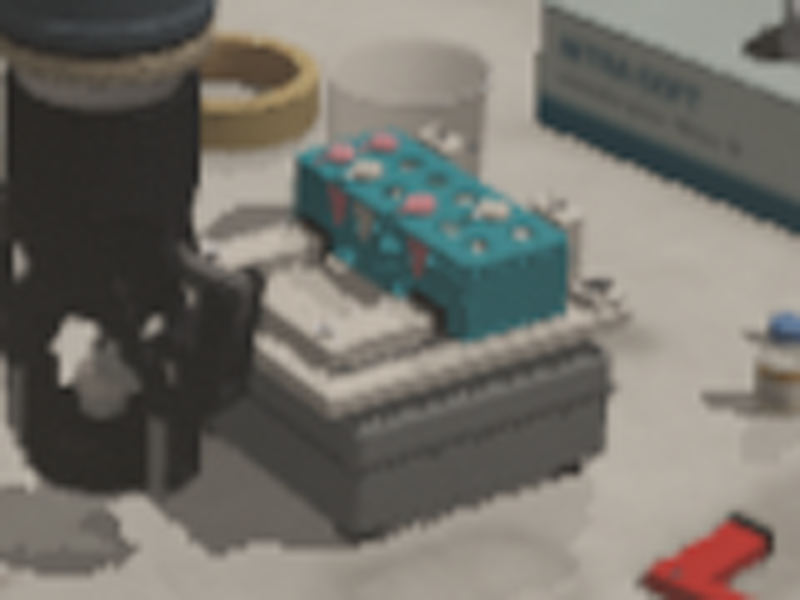

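The prongs now reach the rack, with a small gap still open at the posts (side crop (545,250)), at a knob angle of about 1.08 rad. I'll regrasp to get room for the tightening.

>>> drive_tool(
  increments=[
    {"linear":[0,0,0],"angular":[0,0,0],"jaw":0.2},
    {"linear":[0,0,0],"angular":[0,0,0],"jaw":0},
    {"linear":[0,0,0],"angular":[0,0,0],"jaw":0},
    {"linear":[0,0,0],"angular":[0,0,-0.12],"jaw":0},
    {"linear":[0,0,0],"angular":[0,0,-0.28],"jaw":0},
    {"linear":[0,0,0],"angular":[0,0,-0.44],"jaw":0},
    {"linear":[0,0,0],"angular":[0,0,-0.6],"jaw":0},
    {"linear":[0,0,0],"angular":[0,0,-0.76],"jaw":0},
  ],
)

```text
clock: 15.95
eef_pos: [502.8, 6.8, 52.2]
ee_rot: [0.242, 0.97, 0.0, 0.001]
wrist_force: [-0.7, 1.0, 0.1]
grip_width: 85.4
```

```bash
python3 - <<'E'
from h import *
st()
E
```

```text
t 15.95 tcp [502.8   6.8  52.2] mix [-142.2   -0.7   52.2] yaw 1.0812 fromsquare -0.3901 F [-0.7  1.   0.1] T [0.002 0.039 0.038] w 85.4 tilt [ 0.001  0.    -1.   ] q7 0.66 tau7 1.786
```

>>> drive_tool(
  increments=[
    {"linear":[0,0,0],"angular":[0,0,0],"jaw":0.25},
    {"linear":[0,0,0],"angular":[0,0,0],"jaw":0.4},
    {"linear":[0,0,0],"angular":[0,0,0],"jaw":0.5},
    {"linear":[0,0,0],"angular":[0,0,0],"jaw":0.5},
    {"linear":[0,0,0],"angular":[0,0,0],"jaw":0.5},
    {"linear":[0,0,0],"angular":[0,0,0.02],"jaw":0.5},
    {"linear":[0,0,0],"angular":[0,0,0.04],"jaw":0.5},
    {"linear":[0,0,0],"angular":[0,0,0.06],"jaw":0.5},
  ],
)

```text
clock: 16.95
eef_pos: [502.8, 6.8, 52.7]
ee_rot: [0.211, 0.977, 0.0, 0.001]
wrist_force: [-2.4, 1.1, 7.9]
grip_width: 58.2
```

```bash
python3 - <<'E'
from h import *
st()
E
```

```text
t 16.95 tcp [502.8   6.8  52.7] mix [-142.2   -0.7   52.7] yaw 1.1448 fromsquare -0.3265 F [-2.4  1.1  7.9] T [ 0.097  0.48  -0.226] w 58.2 tilt [ 0.002  0.    -1.   ] q7 0.7 tau7 0.024
```

>>> drive_tool(
  increments=[
    {"linear":[0,0,0],"angular":[0,0,0.01],"jaw":0.5},
    {"linear":[0,0,0],"angular":[0,0,0.02],"jaw":0.5},
    {"linear":[0,0,0],"angular":[0,0,0.03],"jaw":0.5},
    {"linear":[0,0,0],"angular":[0,0,0.04],"jaw":0.5},
    {"linear":[0,0,0],"angular":[0,0,0.05],"jaw":0.5},
    {"linear":[0,0,0],"angular":[0,0,0.06],"jaw":0.5},
    {"linear":[0,0,0],"angular":[0,0,0.07],"jaw":0.5},
    {"linear":[0,0,0],"angular":[0,0,0.08],"jaw":0.5},
  ],
)

```text
clock: 17.95
eef_pos: [502.8, 6.8, 52.7]
ee_rot: [0.172, 0.985, 0.0, 0.001]
wrist_force: [-1.4, 0.8, 4.9]
grip_width: 58.6
```

```bash
python3 - <<'E'
from h import *
st(); im,_,_,_=snap('side',11); cv2.imwrite('pics/c11.png',cv2.resize(im[170:250,320:420],(800,640),interpolation=cv2.INTER_CUBIC)[:600,:,::-1]);st()
E
```

```text
t 17.95 tcp [502.8   6.8  52.7] mix [-142.3   -0.7   52.7] yaw 1.2255 fromsquare -0.2458 F [-1.4  0.8  4.9] T [ 0.048  0.272 -0.304] w 58.6 tilt [ 0.002  0.    -1.   ] q7 0.75 tau7 0.13
t 18.0 tcp [502.7   6.8  52.7] mix [-142.3   -0.7   52.7] yaw 1.2261 fromsquare -0.2452 F [-1.   1.2  5.3] T [-0.002  0.328 -0.126] w 58.5 tilt [ 0.002  0.    -1.   ] q7 0.75 tau7 0.134
```

View pics/c11.png

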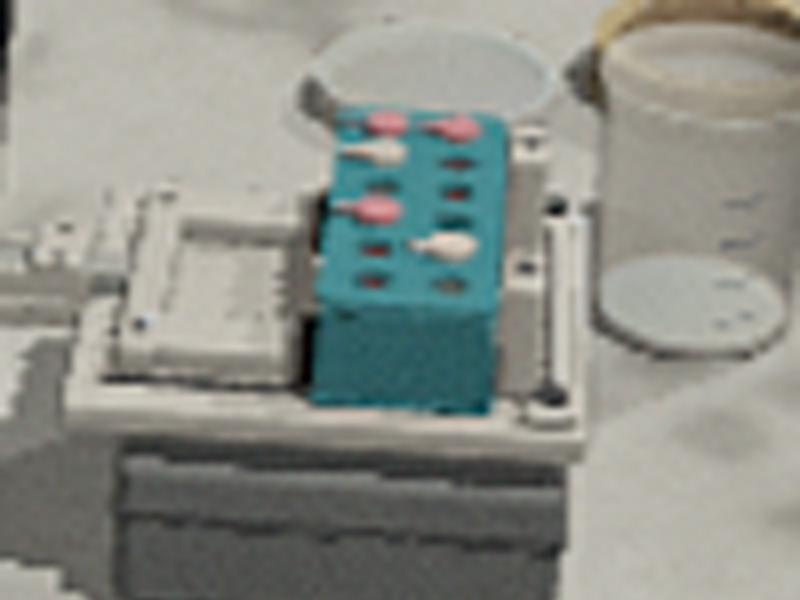

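>>> drive_tool(
  increments=[
    {"linear":[0,0,0],"angular":[0,0,0.005],"jaw":0.5},
    {"linear":[0,0,0],"angular":[0,0,0.01],"jaw":0.5},
    {"linear":[0,0,0],"angular":[0,0,0.015],"jaw":0.5},
    {"linear":[0,0,0],"angular":[0,0,0.02],"jaw":0.5},
    {"linear":[0,0,0],"angular":[0,0,0.025],"jaw":0.5},
    {"linear":[0,0,0],"angular":[0,0,0.03],"jaw":0.5},
    {"linear":[0,0,0],"angular":[0,0,0.035],"jaw":0.5},
    {"linear":[0,0,0],"angular":[0,0,0.04],"jaw":0.5},
  ],
)

```text
clock: 19.0
eef_pos: [502.7, 6.8, 52.7]
ee_rot: [0.152, 0.988, 0.0, 0.001]
wrist_force: [-1.3, 1.2, 5.3]
grip_width: 58.4
```

```bash
python3 - <<'E'
from h import *
st()
E
```

```text
t 19.0 tcp [502.7   6.8  52.7] mix [-142.3   -0.8   52.7] yaw 1.2663 fromsquare -0.205 F [-1.3  1.2  5.3] T [ 0.033  0.28  -0.248] w 58.4 tilt [ 0.002  0.001 -1.   ] q7 0.78 tau7 0.203
```

>>> drive_tool(
  increments=[
    {"linear":[0,0,0],"angular":[0,0,0.005],"jaw":0.5},
    {"linear":[0,0,0],"angular":[0,0,0.01],"jaw":0.5},
    {"linear":[0,0,0],"angular":[0,0,0.015],"jaw":0.5},
    {"linear":[0,0,0],"angular":[0,0,0.02],"jaw":0.5},
    {"linear":[0,0,0],"angular":[0,0,0.025],"jaw":0.5},
    {"linear":[0,0,0],"angular":[0,0,0.03],"jaw":0.5},
    {"linear":[0,0,0],"angular":[0,0,0.035],"jaw":0.5},
    {"linear":[0,0,0],"angular":[0,0,0.04],"jaw":0.5},
  ],
)

```text
clock: 20.0
eef_pos: [502.7, 6.8, 52.7]
ee_rot: [0.132, 0.991, 0.0, 0.001]
wrist_force: [-2.1, 0.0, 5.9]
grip_width: 58.6
```

```bash
python3 - <<'E'
from h import *
st(); im,d,_,_=snap('side',12); a=load('pics/side11.npz')
s=st()
# rack x motion by phase correlation on rack crop
import glob
ref=load('pics/side6.npz')['im']
def g(i): return cv2.cvtColor(i,cv2.COLOR_RGB2GRAY).astype(np.float32)
w=cv2.createHanningWindow((50,50),cv2.CV_32F)
for t in (8,10,11,12):
    i=load(f'pics/side{t}.npz')['im']; print(t,cv2.phaseCorrelate(g(ref)[178:228,350:400],g(i)[178:228,350:400],w))
E
```

```text
t 20.0 tcp [502.7   6.8  52.7] mix [-142.3   -0.8   52.7] yaw 1.3066 fromsquare -0.1647 F [-2.1  0.   5.9] T [ 0.047  0.273 -0.406] w 58.6 tilt [ 0.002  0.001 -1.   ] q7 0.81 tau7 0.287
t 20.05 tcp [502.7   6.8  52.7] mix [-142.3   -0.8   52.7] yaw 1.3069 fromsquare -0.1644 F [-1.1 -0.6  4.7] T [ 0.11   0.285 -0.288] w 58.5 tilt [ 0.002  0.001 -1.   ] q7 0.81 tau7 0.289
8 ((0.017662945942884534, -0.05811224626344824), 0.9756683853149414)
10 ((0.037664522483567, -0.02897610257852179), 0.8083144271850586)
11 ((0.32837780514044823, -0.14387610706062048), 0.7015884119033814)
12 ((0.5315437889361689, 0.014749133723551466), 0.6962557807922364)
```

Turning torque has risen from about 0.26 N·m to 0.41 N·m, so it may be starting to tighten. I'll take smaller steps.

>>> drive_tool(
  increments=[
    {"linear":[0,0,0],"angular":[0,0,0.003],"jaw":0.5},
    {"linear":[0,0,0],"angular":[0,0,0.006],"jaw":0.5},
    {"linear":[0,0,0],"angular":[0,0,0.009],"jaw":0.5},
    {"linear":[0,0,0],"angular":[0,0,0.012],"jaw":0.5},
    {"linear":[0,0,0],"angular":[0,0,0.015],"jaw":0.5},
    {"linear":[0,0,0],"angular":[0,0,0.018],"jaw":0.5},
    {"linear":[0,0,0],"angular":[0,0,0.021],"jaw":0.5},
    {"linear":[0,0,0],"angular":[0,0,0.024],"jaw":0.5},
  ],
)

```text
clock: 21.05
eef_pos: [502.7, 6.8, 52.7]
ee_rot: [0.12, 0.993, 0.0, 0.001]
wrist_force: [-1.8, 1.1, 4.6]
grip_width: 58.4
```

```bash
python3 - <<'E'
from h import *
st(); snap('scene',13); st(); im,d,_,_=snap('side',13)
st()
def edges(t,n='side'):
    i=load(f'pics/{n}{t}.npz')['im'].astype(float)
    return i
# sub-pixel rack centroid: teal weight (g-r) over rows of the near face
for t in (6,8,10,11,12,13):
    i=edges(t); w=np.clip((i[...,1]+i[...,2])/2-i[...,0]-12,0,40)/40
    r=w[205:219,348:395]; x=np.arange(348,395)
    # area-based edges: left = first, right= last using row sums
    c=(r*x).sum()/r.sum(); print(t,'centroid',round(c,3),'width',round(r.sum()/14,2))
E
```

```text
t 21.05 tcp [502.7   6.8  52.7] mix [-142.3   -0.7   52.7] yaw 1.331 fromsquare -0.1403 F [-1.8  1.1  4.6] T [ 0.097  0.302 -0.379] w 58.4 tilt [ 0.002  0.001 -1.   ] q7 0.83 tau7 0.332
t 21.1 tcp [502.7   6.8  52.7] mix [-142.3   -0.8   52.7] yaw 1.3311 fromsquare -0.1402 F [-1.5 -0.3  5.6] T [ 0.135  0.283 -0.326] w 58.6 tilt [ 0.002  0.001 -1.   ] q7 0.83 tau7 0.333
t 21.15 tcp [502.7   6.8  52.7] mix [-142.3   -0.8   52.7] yaw 1.331 fromsquare -0.1403 F [-1.5 -0.9  5.3] T [ 0.071  0.309 -0.296] w 58.4 tilt [ 0.002  0.001 -1.   ] q7 0.83 tau7 0.32
6 centroid 369.576 width 19.85
8 centroid 369.592 width 20.33
10 centroid 369.537 width 20.49
11 centroid 370.24 width 20.51
12 centroid 370.629 width 20.49
13 centroid 370.682 width 20.47
```

>>> drive_tool(
  increments=[
    {"linear":[0,0,0],"angular":[0,0,0.003],"jaw":0.5},
    {"linear":[0,0,0],"angular":[0,0,0.006],"jaw":0.5},
    {"linear":[0,0,0],"angular":[0,0,0.009],"jaw":0.5},
    {"linear":[0,0,0],"angular":[0,0,0.012],"jaw":0.5},
    {"linear":[0,0,0],"angular":[0,0,0.015],"jaw":0.5},
    {"linear":[0,0,0],"angular":[0,0,0.018],"jaw":0.5},
    {"linear":[0,0,0],"angular":[0,0,0.021],"jaw":0.5},
    {"linear":[0,0,0],"angular":[0,0,0.024],"jaw":0.5},
  ],
)

```text
clock: 22.15
eef_pos: [502.7, 6.8, 52.7]
ee_rot: [0.108, 0.994, 0.0, 0.001]
wrist_force: [-2.1, 0.5, 6.3]
grip_width: 58.3
```

```bash
python3 - <<'E'
from h import *
st(); snap('side',14); st(); snap('side',15); st()
for t in (12,13,14,15):
    i=load(f'pics/side{t}.npz')['im'].astype(float); w=np.clip((i[...,1]+i[...,2])/2-i[...,0]-12,0,40)/40
    r=w[205:219,348:395]; x=np.arange(348,395); print(t,round((r*x).sum()/r.sum(),3))
E
```

```text
t 22.15 tcp [502.7   6.8  52.7] mix [-142.3   -0.8   52.7] yaw 1.3551 fromsquare -0.1162 F [-2.1  0.5  6.3] T [ 0.15   0.274 -0.41 ] w 58.3 tilt [ 0.002  0.001 -1.   ] q7 0.84 tau7 0.355
t 22.2 tcp [502.7   6.8  52.7] mix [-142.3   -0.8   52.7] yaw 1.3552 fromsquare -0.1161 F [-2.7  0.6  4.4] T [ 0.082  0.303 -0.344] w 58.2 tilt [ 0.002  0.001 -1.   ] q7 0.84 tau7 0.36
t 22.25 tcp [502.7   6.8  52.7] mix [-142.3   -0.8   52.7] yaw 1.3552 fromsquare -0.1161 F [-2.4 -0.3  6.3] T [ 0.088  0.242 -0.389] w 59.0 tilt [ 0.002  0.001 -1.   ] q7 0.84 tau7 0.353
12 370.629
13 370.682
14 370.713
15 370.705
```

>>> drive_tool(
  increments=[
    {"linear":[0,0,0],"angular":[0,0,0.003],"jaw":0.5},
    {"linear":[0,0,0],"angular":[0,0,0.006],"jaw":0.5},
    {"linear":[0,0,0],"angular":[0,0,0.009],"jaw":0.5},
    {"linear":[0,0,0],"angular":[0,0,0.012],"jaw":0.5},
    {"linear":[0,0,0],"angular":[0,0,0.015],"jaw":0.5},
    {"linear":[0,0,0],"angular":[0,0,0.018],"jaw":0.5},
    {"linear":[0,0,0],"angular":[0,0,0.021],"jaw":0.5},
    {"linear":[0,0,0],"angular":[0,0,0.024],"jaw":0.5},
  ],
)

```text
clock: 23.25
eef_pos: [502.6, 6.8, 52.7]
ee_rot: [0.096, 0.995, 0.0, 0.001]
wrist_force: [-2.0, 0.5, 5.3]
grip_width: 58.7
```

```bash
python3 - <<'E'
from h import *
st(); snap('side',16); st(); snap('side',17); st()
for t in (12,13,14,15,16,17):
    i=load(f'pics/side{t}.npz')['im'].astype(float); w=np.clip((i[...,1]+i[...,2])/2-i[...,0]-12,0,40)/40
    r=w[205:219,348:395]; x=np.arange(348,395); print(t,round((r*x).sum()/r.sum(),3))
E
```

```text
t 23.25 tcp [502.6   6.8  52.7] mix [-142.4   -0.8   52.7] yaw 1.3791 fromsquare -0.0922 F [-2.   0.5  5.3] T [ 0.194  0.235 -0.495] w 58.7 tilt [ 0.001  0.001 -1.   ] q7 0.86 tau7 0.444
t 23.3 tcp [502.7   6.8  52.7] mix [-142.4   -0.8   52.7] yaw 1.3792 fromsquare -0.0921 F [-1.7  0.6  4.4] T [ 0.148  0.296 -0.444] w 58.3 tilt [ 0.002  0.001 -1.   ] q7 0.86 tau7 0.437
t 23.35 tcp [502.7   6.8  52.7] mix [-142.4   -0.8   52.7] yaw 1.3792 fromsquare -0.0921 F [-2.  -0.1  4.5] T [ 0.16   0.273 -0.39 ] w 58.4 tilt [ 0.002  0.001 -1.   ] q7 0.86 tau7 0.422
12 370.629
13 370.682
14 370.713
15 370.705
16 370.782
17 370.759
```

Turning torque is now 0.50 N·m and rising about 0.085 N·m per 0.024 rad step, which is the tight slope. The rack's image motion has dropped to the compressed rate since about 1.30 rad. My clamp force estimates run from 8 to 13 N, inside the 5 to 16 N range, so I'll stop here and let go.

>>> drive_tool(
  increments=[
    {"linear":[0,0,0],"angular":[0,0,0],"jaw":0.3},
    {"linear":[0,0,0],"angular":[0,0,0],"jaw":0.1},
    {"linear":[0,0,0],"angular":[0,0,0],"jaw":0},
    {"linear":[0,0,0],"angular":[0,0,0],"jaw":0},
    {"linear":[0,0,1],"angular":[0,0,0],"jaw":0},
    {"linear":[0,0,3.5],"angular":[0,0,0],"jaw":0},
    {"linear":[0,0,7.5],"angular":[0,0,0],"jaw":0},
    {"linear":[0,0,11],"angular":[0,0,0],"jaw":0},
  ],
)

```text
clock: 24.35
eef_pos: [502.6, 6.8, 164.7]
ee_rot: [0.096, 0.995, 0.001, 0.001]
wrist_force: [0.8, 0.0, -0.5]
grip_width: 85.7
```

>>> drive_tool(
  increments=[
    {"linear":[0,0,3],"angular":[0,0,-0.1],"jaw":0},
    {"linear":[1,0,7],"angular":[0,0,-0.25],"jaw":0},
    {"linear":[3,0,9],"angular":[0,0,-0.42],"jaw":0},
    {"linear":[6,0,9],"angular":[0,0,-0.6],"jaw":0},
    {"linear":[9,-0.5,9],"angular":[0,0,-0.78],"jaw":0},
    {"linear":[11,-1,9],"angular":[0,0,-0.95],"jaw":0},
    {"linear":[12,-1,9],"angular":[0,0,-1.12],"jaw":0},
    {"linear":[12,-1,9],"angular":[0,0,-1.28],"jaw":0},
  ],
)

```text
clock: 25.35
eef_pos: [622.9, -3.0, 255.1]
ee_rot: [0.673, 0.74, 0.0, 0.001]
wrist_force: [0.0, -0.1, 0.2]
grip_width: 85.5
```

```bash
python3 - <<'E'
from h import *
st(); L,im,d=rack(20)
for y0 in (40,-40):
    m=(L[...,2]>86)&(L[...,2]<95)&(abs(L[...,1]-y0)<9)&(L[...,0]>-60)&(L[...,0]<-5)&(d>0); A=L[m]; print('prong',len(A),np.percentile(A[:,0],[1,99]).round(1))
    m=(L[...,2]>112)&(L[...,2]<121)&(abs(L[...,1]-y0)<16)&(L[...,0]>40)&(L[...,0]<70)&(d>0); A=L[m]; print('post',np.percentile(A[:,:2],[1,99],axis=0).round(1).tolist())
im,_,_,_=snap('side',20); cv2.imwrite('pics/c20.png',cv2.resize(im[160:260,280:420],(800,571),interpolation=cv2.INTER_CUBIC)[:,:,::-1])
i=im.astype(float); w=np.clip((i[...,1]+i[...,2])/2-i[...,0]-12,0,40)/40
r=w[205:219,348:395]; x=np.arange(348,395); print(round((r*x).sum()/r.sum(),3)); st()
E
```

```text
t 25.35 tcp [622.9  -3.  255.1] mix [-21.7   1.5 255.1] yaw 0.0943 fromsquare -1.377 F [ 0.  -0.1  0.2] T [ 0.034 -0.045  0.044] w 85.5 tilt [ 0.001 -0.001 -1.   ] q7 -0.04 tau7 2.265
rack 113.49994326952067 ((16.22684097290039, 0.3525238037109375), (123.88430786132812, 52.45541763305664), 89.5836410522461) [[-9.5, -60.6, 110.6], [41.6, 61.7, 115.1]]
tcp [-21.73921473   1.49516994 255.06947732]
prong 1042 [-59.5 -10. ]
post [[40.1, 26.1], [54.3, 54.1]]
prong 829 [-59.4 -10.4]
post [[40.1, -53.1], [53.7, -25.4]]
370.782
t 25.45 tcp [622.4  -2.8 255.2] mix [-22.2   1.6 255.2] yaw 0.0979 fromsquare -1.3734 F [-0.1  0.   0.5] T [ 0.008  0.062 -0.047] w 85.2 tilt [ 0.001 -0.001 -1.   ] q7 -0.04 tau7 -2.107
```

View pics/wrist20.png

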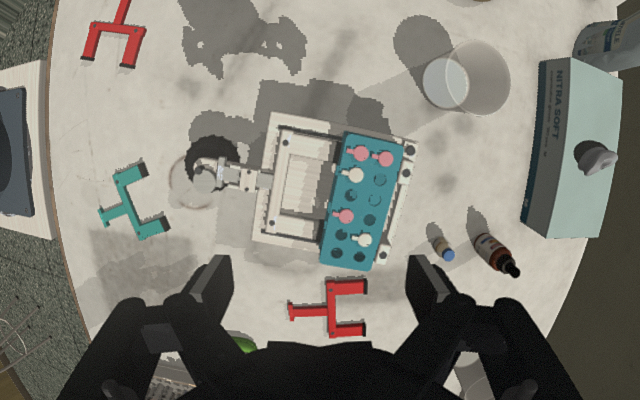

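View pics/c20.png

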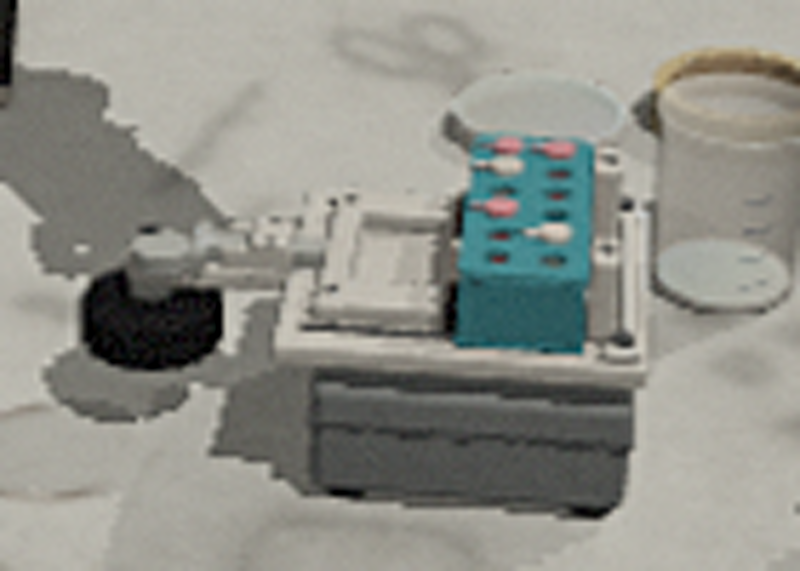

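The last checks agree. The rack is upright, centred to 0.35 mm across, and within about 0.1° of the prong line. Its rear face is slightly past the posts' unloaded position, so they are pressed back, and it didn't shift after I let go (370.78 px before and after). The gripper is clear, and the forks and other items near the mixer look unmoved.

```bash
python3 - <<'E'
from bench import bot
print(bot.finish_job())
E
```

```text
the job is handed in; nothing more can be done
None
```

The rack is on the mixer platform, clamped against both posts. I handed the job in at about 25.5 s of the 67 s, with the gripper open and well clear.

**What I did:** I gripped the teal rack across its width and set it upright between the jaw and the posts. I then turned the knob counter-clockwise in two grasps, to about 1.37 rad by wrist angle. I stopped when the turning torque rose from about 0.25 to 0.50 N·m.

**Last checks that agreed:**
- **Position:** the rack is upright, centred to 0.35 mm, and square to the prongs within about 0.1°. Against my fitted mixer axis it reads 0.4° off, but so do the prongs, so I put that down to the fit.
- **Hold:** the rack did not move in the side view when I released the knob. Its rear face is about 1 mm past where I measured the unloaded posts.
- **Everything else:** the other items near the mixer look unmoved in the wrist and side pictures; I did not measure them.

**Less certain:**
- **Clamping force:** this is inferred, not measured. Torque puts it at 8 to 13 N, and the turn past contact at about 8 N. The post deflection is too rough to narrow it; it gives about 6 or 11 N, depending on whether the 8 N/mm applies to both posts together or to each.
- **Rack travel:** the wrist view says the rack moved 3.5 mm during clamping, the side view about 2.7 mm.
- **Rack height:** the wrist depth read the rack's top 2.5 mm lower than a seated rack should be. It read the same before and after release, so I took it as a depth bias.

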